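Sort salvaged heatsink bars by height on the bench gauge

TASK

The salvaged heatsink bars on the foam sheet look alike but come in two heights, 30 mm and 26 mm. Swing the lock lever of the bench height gauge fully clear to free its spindle, gauge the bars by laying them on its anvil and pressing its foot down onto them, and sort them: full-height bars flat in the grey plastic tray, low bars flat in the cardboard carton lid. Finish with the spindle up and the lever back at lock, and leave the blower, the multimeter and the blue capacitor where they are.

Things in the scene. Friction and masses are not known exactly. Their poses are not given: they have to be found in the camera images.
- gauge: Bench height gauge, fixed: cast base 220 (x) by 120 mm (y). Origin: table top below the spindle axis; z up; x points from the open front to the column (radius 17 mm, 76 mm behind the axis). Steel anvil top 20 mm above the table, x -105 to +55 mm, y +-45 mm. A 60 mm dial, up to 190 mm high, stands between spindle and column.
- spindle (a joint): Spindle travel in m, growing downwards: 0 = up, lower stop 0.050. A spring holds it up (4 N, plus 1 N per 10 mm); press the palm knob to lower it, let go and it rises. Gap from foot to anvil = 58 mm minus travel: on a 30 mm bar it reads 0.028, on a 26 mm bar 0.032. While the lever is at lock it cannot go lower than 0.003.
- knob_top (a point): Centre of the top face of the black palm knob on the spindle, 48 mm across, 21 mm thick; 226 mm above the table when the spindle is up; goes down with the spindle.
- foot (a point): Centre of the underside of the spindle's round foot, 20 mm across; 78 mm above the table when up.
- head (a point): Underside of the gauge's overhanging head, at the spindle axis, 105 mm above the table (the head is 25 mm thick). It reaches 22 mm in front of the axis, 23 mm to the gauge's +y and 62 mm to its -y; so a bar must be brought in under it low, from the front or a side, held by the end that sticks out in front of the gauge.
- lock_lever (a joint): Lock lever angle in rad about an upright pivot at x 0, y -45 mm of the gauge frame: 0 = lock (its start): arm pointing to the gauge's -y, while the stop screw at its other end, 26 mm from the pivot, stands under the knob's rim. Grows anticlockwise seen from above to its stop at 1.4 (arm nearly to +x), where the knob is free. Stays where left; takes about 2 N. It locks only with the spindle up.
- lever_pin (a point): Point on the axis of the upright black grip pin (13 mm diameter, 139 to 172 mm above the table) at the end of the lock lever's arm, 60 mm from the pivot; the point is 160 mm above the table. The flat arm lies below 139 mm.
- bar_a: One of three or four look-alike aluminium heatsink bars (None from the start = absent): 140 mm long (x), 36 mm wide (y), either 30 mm (full height) or 26 mm (low) tall, which is not known beforehand. Flat plate on top, fins lengthwise below, both ends alike, 0.25 kg. Origin: centre of the underside, z up. Starts flat on the foam sheet, along its x.
- bar_b: One of three or four look-alike aluminium heatsink bars (None from the start = absent): 140 mm long (x), 36 mm wide (y), either 30 mm (full height) or 26 mm (low) tall, which is not known beforehand. Flat plate on top, fins lengthwise below, both ends alike, 0.25 kg. Origin: centre of the underside, z up. Starts flat on the foam sheet, along its x.
- bar_c: One of three or four look-alike aluminium heatsink bars (None from the start = absent): 140 mm long (x), 36 mm wide (y), either 30 mm (full height) or 26 mm (low) tall, which is not known beforehand. Flat plate on top, fins lengthwise below, both ends alike, 0.25 kg. Origin: centre of the underside, z up. Starts flat on the foam sheet, along its x.
- bar_d: One of three or four look-alike aluminium heatsink bars (None from the start = absent): 140 mm long (x), 36 mm wide (y), either 30 mm (full height) or 26 mm (low) tall, which is not known beforehand. Flat plate on top, fins lengthwise below, both ends alike, 0.25 kg. Origin: centre of the underside, z up. Starts flat on the foam sheet, along its x.
- foam: White foam packing sheet, fixed, 220 mm (x) by 370 mm (y), 4 mm thick, on which the bars start. Origin: centre of its underside.
- tray: Shallow grey plastic tray with a rounded carrying loop at each end, for full-height bars, fixed: 190 mm (x) by 150 mm (y) outside, inside 180 by 140 mm, floor at 4 mm, rim at 12 mm above the table. Takes two bars side by side along its x. Origin: centre of its underside.
- carton_lid: Shallow brown cardboard carton lid, plain without loops, for low bars, fixed: 190 mm (x) by 150 mm (y) outside, inside 182 by 142 mm, floor at 4 mm, rim at 12 mm above the table. Takes two bars side by side along its x. Origin: centre of its underside.
- blower: Bystander: loose black snail-shaped blower fan, about 90 mm across, 26 mm high. Origin: underside, centre of the round part. Not to be moved.
- multimeter: Bystander: loose multimeter lying face up, 155 by 78 by 34 mm. Origin: centre of the underside. Not to be moved.
- capacitor: Bystander: loose blue film capacitor, 46 by 30 by 34 mm. Origin: centre of the underside. Not to be moved.
Not all that is in view belongs to the job. What is shaped like the bar_c but red is not meant.

How it is judged:
By the outcome, as a careful person would: the job done as asked, in the order asked, and still so for the second after the job is handed in, with the robot touching nothing.
Of bar_a, bar_b, bar_c, bar_d only 3 to 4 are there at a start; the rules pass over those that are not, and their reading is None.
At some moment in a run one of bar_a, bar_b, bar_c, bar_d may be knocked a few centimetres aside while the robot is not near it.
It also fails if it takes over 210 s, if anything falls off the work surface, if the arm or the gripper's body presses on something with over 40 N, if the wrist force passes 120 N, or if a joint passes its speed limit or range.

ROBOT

A 7-joint arm with a two-finger parallel gripper is mounted at the origin on the work surface. World frame = base frame: x ahead of the robot, y to its left, z up, the work surface at z = 0. Lengths are in m, angles in degrees, forces in N, time in s.
With the tool pointing down it reaches from about 0.4 to 0.925 m from the base axis. Payload 4.1 kg.
Tool frame: the origin (TCP) lies on the mounting face of the last link; the fingertips stand 173 mm ahead of it and the grasp point (between the pads) lies 155 mm ahead of it; z points along the fingers, y is the direction in which the jaws open and shut (so a half turn about z gives the same grasp; the last joint's range is limited). The gripper opens to 85 mm and grips with 20 to 120 N. Pads are 22 mm wide; open, the fingers measure 114 mm over their backs; the gripper's body (76 mm by 85 mm) begins 54 mm behind the grasp point. The pads swing forward as they close: fully open they stand 13 mm farther back than shut.
Start: joints at [-76.49, 22.827, 2.584, 88.041, -1.071, 69.15, -2.905], TCP at [0.214, 0.614, 0.405] pointing down, gripper open.
Joint ranges: [-161.44, 161.44], [-28.35, 127.94], [-78.24, 83.42], [0, 140.83], [-78.03, 258.03], [13.02, 114.36], [-168.23, 168.23]. Speed limits (degrees/s): [147.25, 147.25, 180, 180, 180, 180, 180].

INTERFACE

Orientations are given as [roll, pitch, yaw] about the fixed x, y, z axes, in that order (R = Rz(yaw) Ry(pitch) Rx(roll)).
In Python, from workcell import manip, snapshot, workorder, spot_in gives the robot as it stands. The module is installed in compiled form; this text tells all that it offers.
- The arm moves only by the shell command python3 -m jog 'ROWS' [FORCE]. ROWS is JSON, a list of rows, each an object with "rotation": the turn, a rotation vector about the world's x, y, z in degrees, a list of three; "xyz": the shift along the world's x, y, z in mm, a list of three; "gripper": the closure, from 0 (fully open) to 1 (shut). A call has exactly 10 rows; each row is the pose to reach, as a shift and turn from the pose commanded when the call began; what a row does not reach only later rows make up. A row lasts 1/8 s, in which the tool goes at most 62.5 mm and 10.7 degrees, less where a joint would pass 70% of its speed; a pose out of reach is approached as far as the arm can. A call with a gripper value outside its range is refused whole. The fingers move at their own pace and stop on an object; FORCE is the grip in N (left out, the last holds). Time passes only in rows, so rows that repeat a pose let the fingers close, or fill a call up. It gives the time, the measured TCP pose, the force and the opening at its end, in the units of the state.
- manip.read_state(): the state, without advancing time (a new reading comes with each control period).
- snapshot(name): name is "side" or "top"; returns a dict with "color" (400x640x3 uint8, red, green, blue), "fx", "fy", "cx", "cy" (pixels), "k1" (the pictures are not rectified: a ray, as slopes to the right and down, at radius r is drawn at 1 + k1 r^2 times it, then the intrinsics apply), "pose" (4x4, takes a point from camera to world coordinates). Camera axes: x right, y up, looking along -z (the intrinsics and any distortion apply to the point x, -y, -z); pixel columns grow to the right and rows downward; lengths in m; the calibration is good to about 2 mm. A picture is of the moment at which its call begins. There is no depth.
- workorder.hand_in(): hands the job in, once; it reports no verdict.
Trained networks look in a picture, given as the dict that the camera call returned (one of the last four; its "shot" number tells which), for a name from the list of things; names that differ only in an ending like _2 or _b are one class to them, and where a whole thing is asked for, a point or a joint stands for the part that bears it (a point fixed in the world has none). Each returns a list of dicts, best first, with "conf" (0 to 1); they miss things now and then, are a little off and sometimes report something else, mostly with a low value. They report only what shows in the picture. A call takes as long as a camera call. They do not tell look-alikes from the thing itself.
- spot_in(thing, picture): "bbox" ([centre column, centre row, width, height] in pixels, round what is visible of it).
The state is a dict: "t": time; "joint_positions": joint angles; "qvel": joint speeds; "joint_efforts": joint torques, N m; "ee_pos": TCP position; "tcp_rot": TCP orientation; "contact_force": force on the tool from outside, world axes, zero at the start; "wrist_torque": the same for the moment, N m; "finger_gap": finger opening in m.
Only numpy, scipy, OpenCV 4.12 (cv2) and the standard library are available. Lean on these libraries where they do the work, as an engineer would, in place of code of your own. Each camera call takes 0.05 s, during which the arm holds its last target.

## Working session

There is one attempt and no reset: what is moved stays moved. The work goes in short steps, Python scripts to look and compute and a shell command to move; the robot and the scene stay as the last step left them, time stands still between calls to the robot, and variables do not carry over. Pictures are saved under pics/ and viewed, and the job is handed in when it is done.

```bash
ls; mkdir -p pics; cat > h.py <<'E'
import numpy as np, cv2
from workcell import manip, snapshot, workorder, spot_in
def save(s,n,crop=None,k=1):
    im=s["color"][:,:,::-1]
    if crop: c0,r0,c1,r1=crop; im=im[r0:r1,c0:c1]
    if k!=1: im=cv2.resize(im,None,fx=k,fy=k,interpolation=cv2.INTER_CUBIC)
    cv2.imwrite("pics/"+n+".png",im)
def ray(s,u,v):
    K=np.array([[s["fx"],0,s["cx"]],[0,s["fy"],s["cy"]],[0,0,1]])
    p=cv2.undistortPoints(np.array([[[u,v]]],float),K,np.array([s["k1"],0,0,0,0.]))[0,0]
    T=np.array(s["pose"]); d=T[:3,:3]@np.array([p[0],-p[1],-1]); return T[:3,3],d
def onz(s,u,v,z):
    o,d=ray(s,u,v); return o+d*(z-o[2])/d[2]
def proj(s,P):
    T=np.array(s["pose"]); c=T[:3,:3].T@(np.array(P,float)-T[:3,3]); x,y=c[0]/-c[2],-c[1]/-c[2]
    f=1+s["k1"]*(x*x+y*y); return np.array([s["cx"]+s["fx"]*x*f,s["cy"]+s["fy"]*y*f])
E
python3 - <<'E'
from h import *
for n in("side","top"):
    s=snapshot(n); save(s,n+"0"); print(n,s["shot"],s["fx"],s["fy"],s["cx"],s["cy"],s["k1"],np.round(s["pose"],3).tolist())
    for t in "gauge lock_lever knob_top lever_pin bar_a foam tray carton_lid blower multimeter capacitor".split():
        print(t,[(np.round(d["bbox"]).tolist(),round(d["conf"],2)) for d in spot_in(t,s)][:6])
print({k:np.round(v,3).tolist() for k,v in manip.read_state().items()})
E
```

```text
pics
side 1 397.6743796616495 397.6743796616495 321.690420659457 201.98145960400257 -0.027996553600047012 [[0.999, 0.046, -0.026, 0.487], [-0.049, 0.634, -0.771, -0.876], [-0.019, 0.772, 0.636, 0.908], [0.0, 0.0, 0.0, 1.0]]
gauge [([353.0, 220.0, 70.0, 75.0], 0.65), ([418.0, 291.0, 61.0, 30.0], 0.2)]
lock_lever [([355.0, 219.0, 11.0, 33.0], 0.69)]
knob_top [([354.0, 192.0, 14.0, 11.0], 0.59), ([312.0, 189.0, 66.0, 68.0], 0.28)]
lever_pin [([356.0, 219.0, 8.0, 32.0], 0.72), ([305.0, 174.0, 36.0, 13.0], 0.37)]
bar_a [([307.0, 173.0, 35.0, 11.0], 0.95), ([310.0, 188.0, 40.0, 6.0], 0.75), ([318.0, 205.0, 43.0, 13.0], 0.7), ([304.0, 162.0, 38.0, 7.0], 0.66), ([253.0, 191.0, 40.0, 22.0], 0.57)]
foam [([311.0, 186.0, 65.0, 67.0], 0.85)]
tray [([330.0, 295.0, 82.0, 47.0], 0.93)]
carton_lid [([329.0, 359.0, 83.0, 63.0], 0.88)]
blower [([378.0, 187.0, 30.0, 16.0], 0.79)]
multimeter [([417.0, 292.0, 62.0, 30.0], 0.73)]
capacitor [([387.0, 258.0, 16.0, 19.0], 0.71)]
top 2 496.08382477720255 496.08382477720255 323.7165568439484 202.34665910720628 -0.14631430432384784 [[-0.061, 0.976, -0.21, 0.21]
[... 529 characters left out ...]
9.0], 0.62)]
carton_lid [([445.0, 205.0, 44.0, 55.0], 0.8), ([187.0, 231.0, 11.0, 43.0], 0.46)]
blower [([235.0, 151.0, 26.0, 34.0], 0.74)]
multimeter [([385.0, 134.0, 33.0, 48.0], 0.84), ([326.0, 166.0, 16.0, 15.0], 0.43)]
capacitor [([350.0, 155.0, 16.0, 18.0], 0.7), ([270.0, 214.0, 15.0, 45.0], 0.41)]
{'t': 1.2, 'joint_positions': [-76.488, 22.827, 2.584, 88.041, -1.073, 69.149, -2.906], 'qvel': [0.125, 0.017, -0.065, 0.053, -0.028, 0.045, -0.03], 'joint_efforts': [0.0, -47.505, 1.363, -25.451, 0.011, 0.001, -0.0], 'ee_pos': [0.214, 0.614, 0.405], 'tcp_rot': [179.993, -0.001, 160.818], 'contact_force': [-0.093, -0.266, -0.094], 'wrist_torque': [-0.006, -0.046, 0.056], 'finger_gap': 0.085}
```

View pics/side0.png

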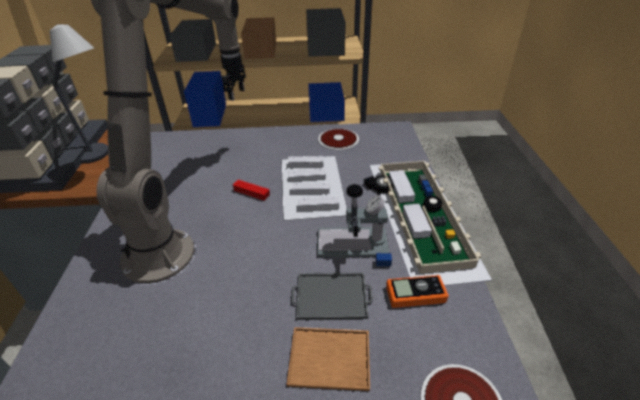

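View pics/top0.png

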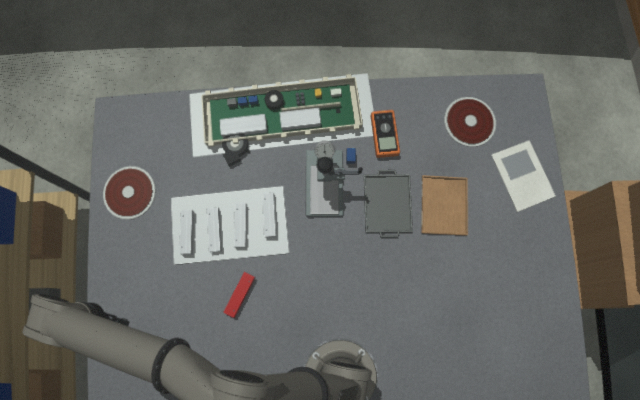

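```bash
python3 - <<'E'
from h import *
s=snapshot("top"); save(s,"top1",(165,120,325,270),4.9); save(s,"top1b",(295,120,475,250),4.4)
s2=snapshot("side"); save(s2,"side1",(270,140,410,230),5.5)
E
```

```text
(no output)
```

View pics/top1.png

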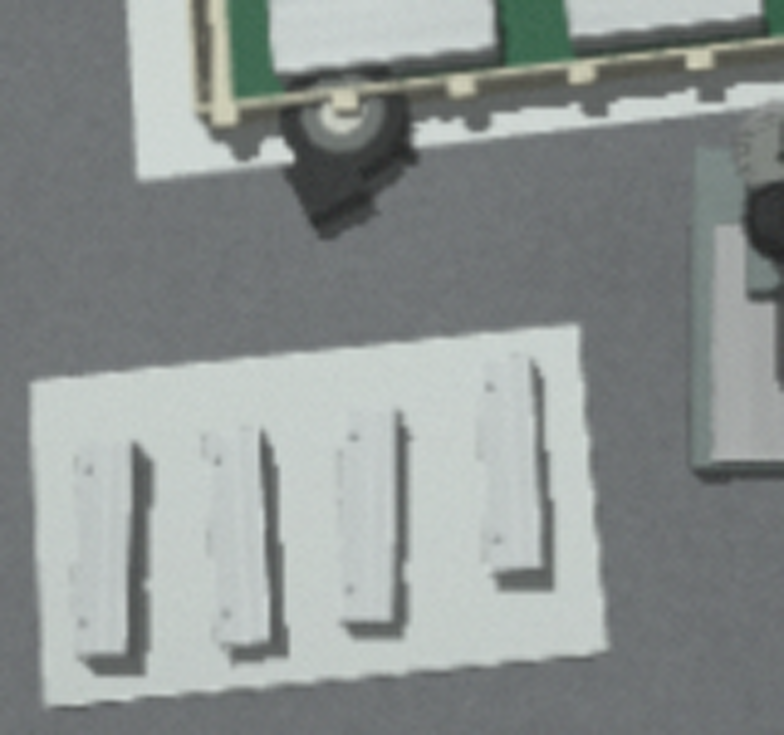

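View pics/top1b.png

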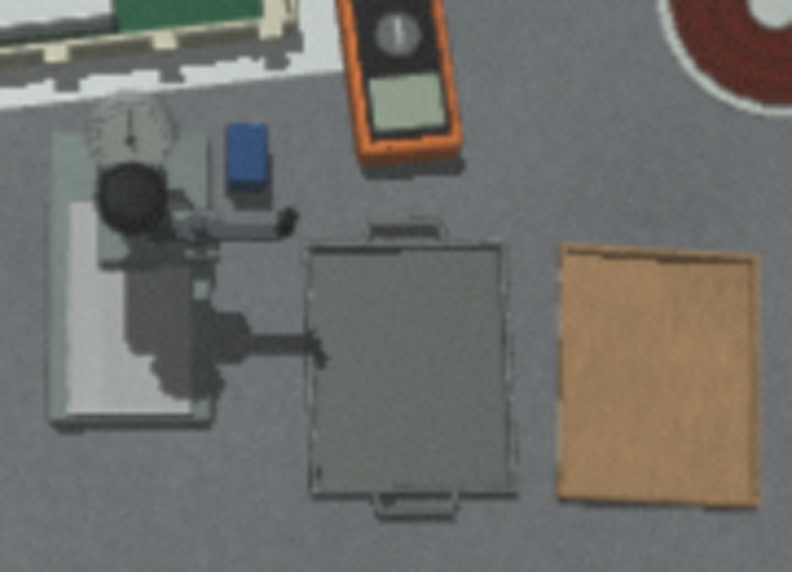

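View pics/side1.png

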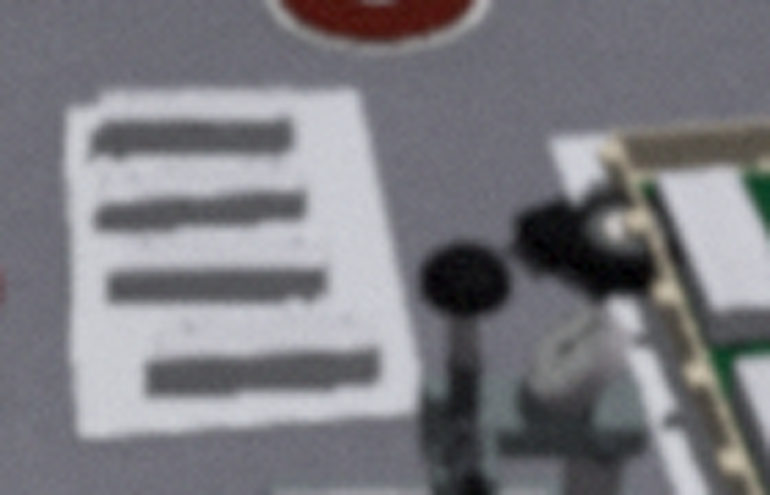

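```bash
python3 - <<'E'
from h import *
s=snapshot("top")
def B(u,v,z): return onz(s,295+u/4.4,120+v/4.4,z)
def A(u,v,z): return onz(s,165+u/4.9,120+v/4.9,z)
p=lambda n,P: print(n,np.round(np.array(P)*1000).astype(int).tolist())
p("base tl,bl,br",[B(50,132,.015),B(50,427,.015),B(212,420,.015)])
p("anvil tl,bl,br",[B(70,202,.02),B(66,414,.02),B(191,412,.02)])
p("knob",B(133,198,.226)); p("pin top",B(288,215,.172)); p("head fl fr", [B(98,268,.13),B(216,257,.13)])
p("tray",[B(305,245,.012),B(503,242,.012),B(517,494,.012),B(312,495,.012)])
p("lid",[B(561,243,.012),B(758,256,.012),B(759,505,.012),B(559,497,.012)])
p("foam",[A(30,380,.004),A(580,324,.004),A(607,650,.004),A(46,706,.004)])
# bars: right edge top corner, bottom corner, left (z .034 or .030)
for n,q in dict(b1=[(134,441),(126,656),(74,655),(80,442)],b2=[(261,428),(270,640),(220,646),(205,430)],b3=[(397,410),(392,622),(341,622),(345,412)],b4=[(531,357),(541,570),(494,572),(485,362)]).items():
    P=np.array([A(*c,.032) for c in q]); p(n,P[:,:2]); 
p("red", [onz(s,u,v,.03) for u,v in ((242,295),)])
E
```

```text
base tl,bl,br [[722, 61, 15], [499, 73, 15], [497, -44, 15]]
anvil tl,bl,br [[665, 49, 20], [507, 61, 20], [503, -29, 20]]
knob [605, 8, 226]
pin top [603, -95, 172]
head fl fr [[585, 32, 130], [588, -48, 130]]
tray [[624, -122, 12], [618, -270, 12], [429, -262, 12], [438, -113, 12]]
lid [[615, -313, 12], [597, -462, 12], [410, -440, 12], [425, -292, 12]]
foam [[591, 512, 4], [607, 142, 4], [390, 135, 4], [373, 502, 4]]
b1 [[540, 435], [400, 441], [402, 475], [541, 470]]
b2 [[543, 351], [405, 348], [403, 380], [544, 388]]
b3 [[550, 262], [412, 269], [414, 302], [551, 296]]
b4 [[580, 173], [440, 173], [441, 203], [578, 203]]
red [[264, 284, 30]]
```

```bash
python3 - <<'E'
from h import *
s=snapshot("side"); save(s,"side2",(305,170,405,275),7)
t=snapshot("top"); save(t,"top2",(295,130,375,220),7)
c,sn=np.cos(np.radians(-2.5)),np.sin(np.radians(-2.5))
def G(x,y,z): return (.608+c*x-sn*y,.010+sn*x+c*y,z)
for n,P in dict(knob=(0,0,.226),kl=(0,.024,.226),kf=(-.024,0,.226),pin=(0,-.105,.172),piv=(0,-.045,.135),fl=(-.105,.045,.02),fr=(-.105,-.045,.02),bl=(.055,.045,.02),br=(.055,-.045,.02)).items():
    a=proj(s,G(*P));b=proj(t,G(*P)); print(n,np.round((a-[305,170])*7),np.round((b-[295,130])*7))
E
```

```text
knob [343. 122.] [207. 238.]
kl [339.  86.] [147. 239.]
kf [283. 123.] [208. 296.]
pin [357. 398.] [457. 271.]
piv [343. 364.] [310. 297.]
fl [ 95. 421.] [108. 592.]
fr [ 94. 563.] [306. 589.]
bl [441. 415.] [104. 253.]
br [460. 557.] [298. 250.]
```

View pics/side2.png

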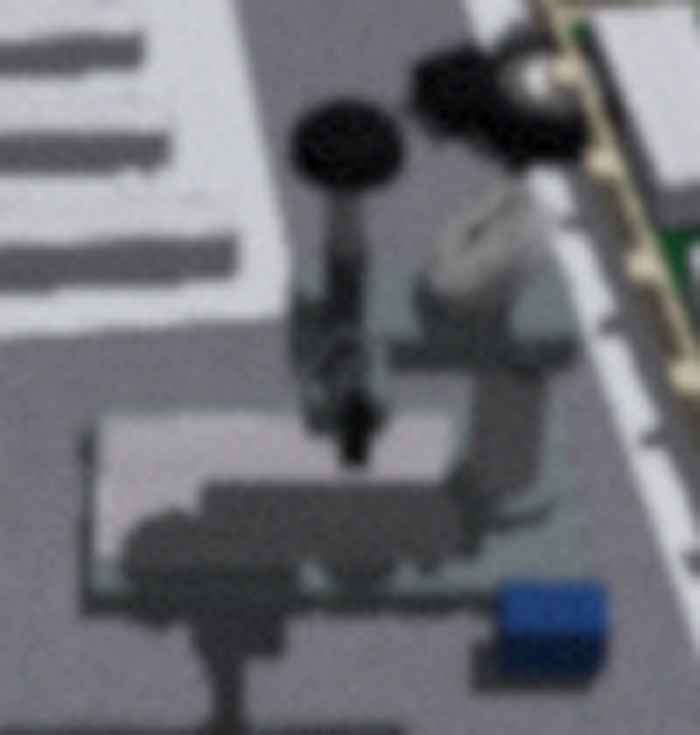

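View pics/top2.png

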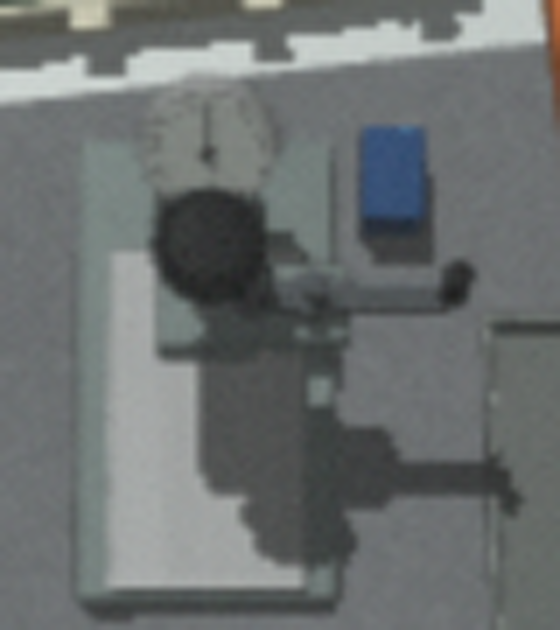

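```bash
python3 -m jog '[{"xyz":[29,-53,20],"rotation":[0,0,-7],"gripper":0},{"xyz":[58,-105,40],"rotation":[0,0,-14],"gripper":0},{"xyz":[86,-158,45],"rotation":[0,0,-21],"gripper":0},{"xyz":[115,-210,45],"rotation":[0,0,-28],"gripper":0},{"xyz":[144,-263,45],"rotation":[0,0,-35],"gripper":0},{"xyz":[173,-316,45],"rotation":[0,0,-42],"gripper":0},{"xyz":[202,-368,45],"rotation":[0,0,-49],"gripper":0},{"xyz":[230,-421,45],"rotation":[0,0,-56],"gripper":0},{"xyz":[259,-473,45],"rotation":[0,0,-63],"gripper":0},{"xyz":[288,-526,45],"rotation":[0,0,-70.8],"gripper":0}]' 30
```

```text
t: 2.7
ee_pos: [0.5021, 0.0862, 0.4502]
tcp_rot: [179.9, -0.1, 89.8]
contact_force: [0.1, 0.1, -0.5]
finger_gap: 0.0857
```

```bash
python3 -m jog '[{"xyz":[26,-46,0],"rotation":[0,0,0],"gripper":0},{"xyz":[52,-92,0],"rotation":[0,0,0],"gripper":0},{"xyz":[77,-137,0],"rotation":[0,0,0],"gripper":0},{"xyz":[101,-182,0],"rotation":[0,0,0],"gripper":0},{"xyz":[101,-182,-20],"rotation":[0,0,0],"gripper":0},{"xyz":[101,-182,-60],"rotation":[0,0,0],"gripper":0},{"xyz":[101,-182,-100],"rotation":[0,0,0],"gripper":0},{"xyz":[101,-182,-119],"rotation":[0,0,0],"gripper":0},{"xyz":[101,-182,-119],"rotation":[0,0,0],"gripper":0},{"xyz":[101,-182,-119],"rotation":[0,0,0],"gripper":0}]' 30; python3 - <<'E'
from h import *
s=snapshot("side"); save(s,"side3",(280,120,410,260),5)
t=snapshot("top"); save(t,"top3",(295,110,395,220),5.5)
E
```

```text
t: 3.95
ee_pos: [0.6033, -0.0944, 0.3324]
tcp_rot: [179.8, 0.0, 90.0]
contact_force: [0.1, 0.3, 1.5]
finger_gap: 0.0852
```

View pics/side3.png

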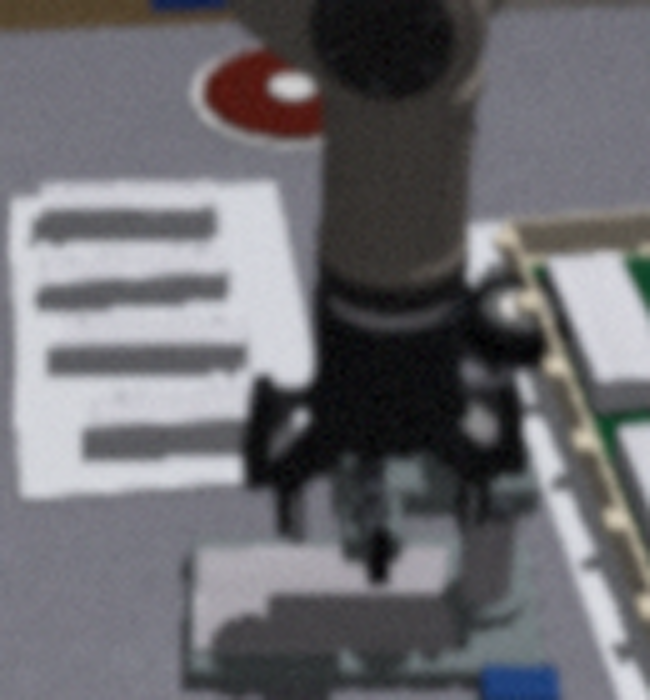

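View pics/top3.png

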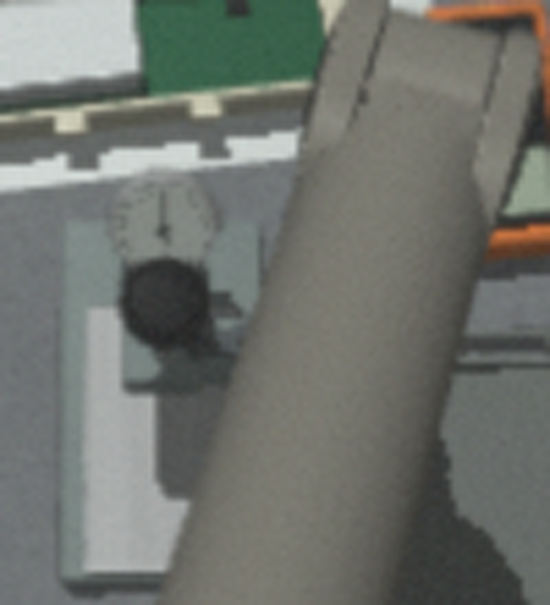

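```bash
python3 -m jog '[{"xyz":[0,0,0],"rotation":[0,0,0],"gripper":0.5},{"xyz":[0,0,0],"rotation":[0,0,0],"gripper":0.7},{"xyz":[0,0,0],"rotation":[0,0,0],"gripper":1},{"xyz":[0,0,0],"rotation":[0,0,0],"gripper":1},{"xyz":[0,0,0],"rotation":[0,0,0],"gripper":1},{"xyz":[0,0,0],"rotation":[0,0,0],"gripper":1},{"xyz":[0,0,0],"rotation":[0,0,0],"gripper":1},{"xyz":[0,0,0],"rotation":[0,0,0],"gripper":1},{"xyz":[0,0,0],"rotation":[0,0,0],"gripper":1},{"xyz":[0,0,0],"rotation":[0,0,0],"gripper":1}]' 30; python3 - <<'E'
from h import *
s=snapshot("side"); save(s,"side4",(280,120,410,260),5)
print(manip.read_state()["finger_gap"])
# arc offsets
t=np.radians(-2.5);R=np.array([[np.cos(t),-np.sin(t)],[np.sin(t),np.cos(t)]])
for f in np.arange(.2,1.5,.2): print(round(f,2),np.round(R@(60*np.array([np.sin(f),1-np.cos(f)])),1))
E
```

```text
t: 5.3
ee_pos: [0.6036, -0.0939, 0.3311]
tcp_rot: [179.8, 0.0, 90.0]
contact_force: [5.5, -0.4, -3.0]
finger_gap: 0.0115
0.011186000556379824
0.2 [12.   0.7]
0.4 [23.5  3.7]
0.6 [34.3  9. ]
0.8 [43.8 16.3]
1.0 [51.6 25.4]
1.2 [57.5 35.8]
1.4 [61.2 47.2]
```

View pics/side4.png

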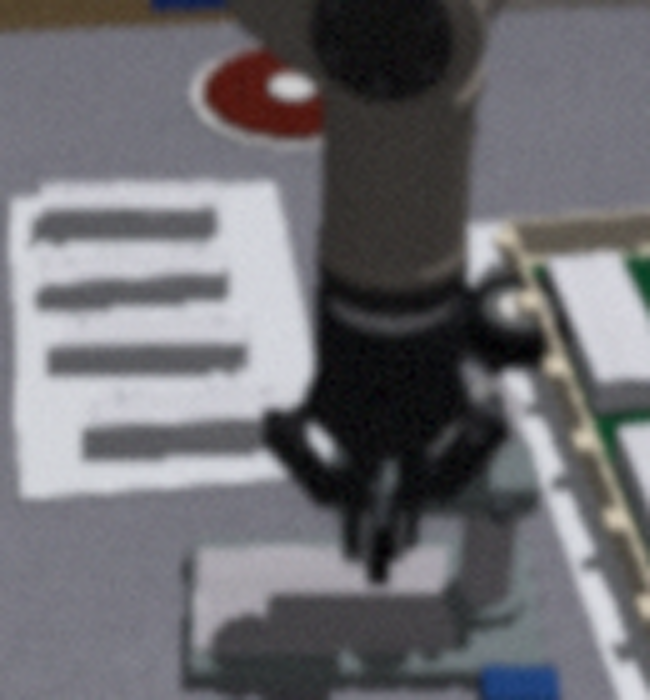

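```bash
python3 -m jog '[{"xyz":[6,0,0],"rotation":[0,0,0],"gripper":1},{"xyz":[12,0.7,0],"rotation":[0,0,0],"gripper":1},{"xyz":[23.5,3.7,0],"rotation":[0,0,0],"gripper":1},{"xyz":[34,9,0],"rotation":[0,0,0],"gripper":1},{"xyz":[44,16,0],"rotation":[0,0,0],"gripper":1},{"xyz":[52,25,0],"rotation":[0,0,0],"gripper":1},{"xyz":[57.5,36,0],"rotation":[0,0,0],"gripper":1},{"xyz":[61,47,0],"rotation":[0,0,0],"gripper":1},{"xyz":[62,50,0],"rotation":[0,0,0],"gripper":1},{"xyz":[62,50,0],"rotation":[0,0,0],"gripper":1}]' 30;python3 - <<'E'
from h import *
s=snapshot("side"); save(s,"side5",(280,120,410,260),5)
E
```

```text
t: 6.6
ee_pos: [0.6656, -0.0458, 0.3311]
tcp_rot: [179.8, 0.2, 90.0]
contact_force: [5.6, -4.2, -2.4]
finger_gap: 0.0115
```

View pics/side5.png

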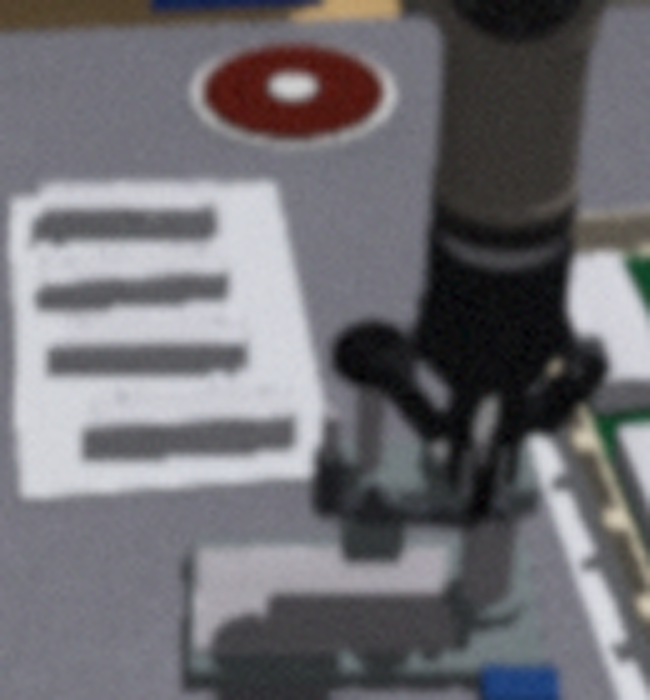

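```bash
python3 -m jog '[{"xyz":[0,2,0],"rotation":[0,0,0],"gripper":1},{"xyz":[0,4,0],"rotation":[0,0,0],"gripper":1},{"xyz":[0,4,0],"rotation":[0,0,0],"gripper":1},{"xyz":[0,4,0],"rotation":[0,0,0],"gripper":1},{"xyz":[0,4,0],"rotation":[0,0,0],"gripper":1},{"xyz":[0,4,0],"rotation":[0,0,0],"gripper":1},{"xyz":[0,4,0],"rotation":[0,0,0],"gripper":1},{"xyz":[0,4,0],"rotation":[0,0,0],"gripper":1},{"xyz":[0,4,0],"rotation":[0,0,0],"gripper":1},{"xyz":[0,4,0],"rotation":[0,0,0],"gripper":1}]' 30
```

```text
t: 7.9
ee_pos: [0.6654, -0.0449, 0.3311]
tcp_rot: [179.7, 0.5, 89.8]
contact_force: [6.3, -9.2, -3.6]
finger_gap: 0.0112
```

```bash
python3 -m jog '[{"xyz":[0,0,0],"rotation":[0,0,0],"gripper":0.3},{"xyz":[0,0,0],"rotation":[0,0,0],"gripper":0},{"xyz":[0,0,0],"rotation":[0,0,0],"gripper":0},{"xyz":[0,0,20],"rotation":[0,0,0],"gripper":0},{"xyz":[0,0,60],"rotation":[0,0,0],"gripper":0},{"xyz":[0,0,120],"rotation":[0,0,7],"gripper":0},{"xyz":[-45,30,120],"rotation":[0,0,17],"gripper":0},{"xyz":[-90,70,120],"rotation":[0,0,27],"gripper":0},{"xyz":[-130,110,120],"rotation":[0,0,37],"gripper":0},{"xyz":[-165,155,120],"rotation":[0,0,47],"gripper":0}]' 30;python3 - <<'E'
from h import *
t=snapshot("top"); save(t,"top6",(165,120,405,290),3.3)
s=snapshot("side"); save(s,"side6",(270,150,410,260),5.5)
E
```

```text
t: 9.15
ee_pos: [0.498, 0.1153, 0.4526]
tcp_rot: [179.8, 0.0, 137.3]
contact_force: [1.2, 1.5, -0.1]
finger_gap: 0.0852
```

View pics/top6.png

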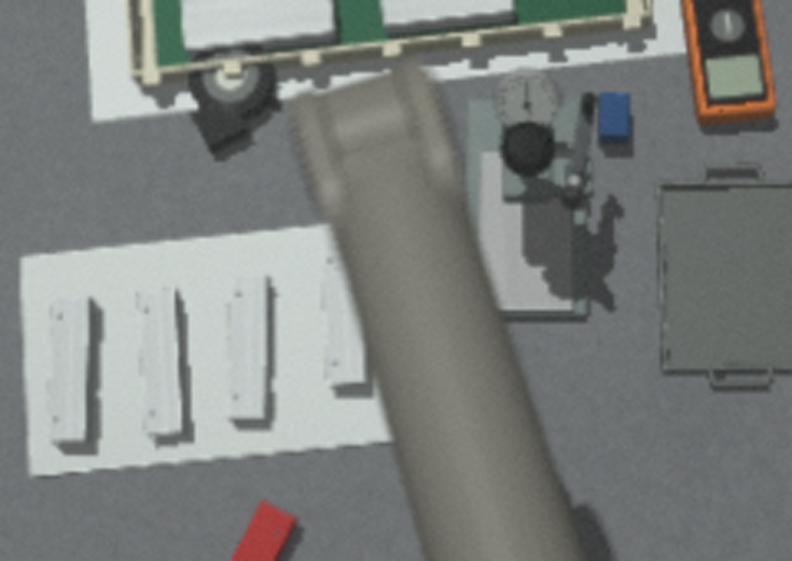

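View pics/side6.png

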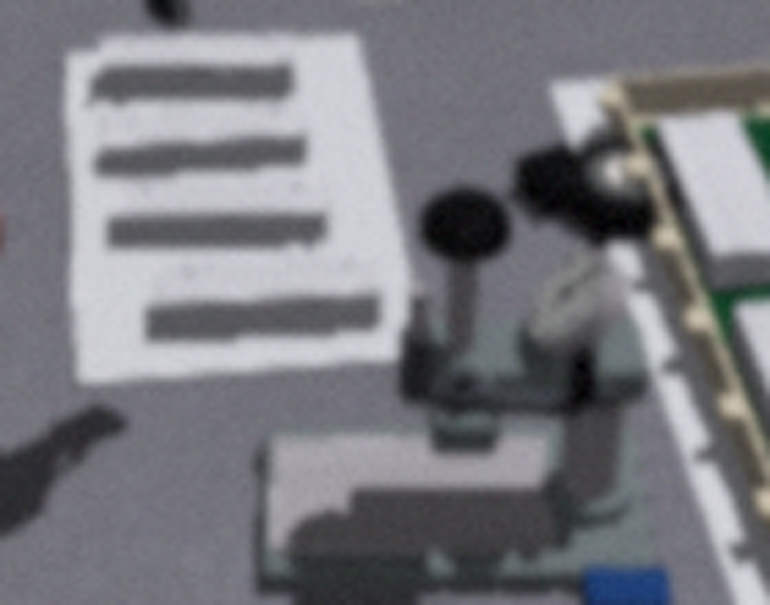

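```bash
python3 - <<'E'
from h import *
s=snapshot("side")
A=lambda u,v,z: np.round(onz(s,270+u/5.5,150+v/5.5,z)*1000,0)[:2]
for n,(u0,v0,u1,v1) in dict(b4=(147,342,379,330),b3=(108,248,325,244),b2=(97,176,305,164),b1=(92,102,292,97)).items():
    p,q=A(u0,v0,.004),A(u1,v1,.004); print(n,p,q,(p+q)/2+[0,18],np.degrees(np.arctan2(*(q-p)[::-1])))
E
```

```text
b4 [434. 172.] [581. 173.] [507.5 190.5] 0.3897611953180578
b3 [408. 270.] [552. 263.] [480.  284.5] -2.783020753856615
b2 [399. 351.] [544. 354.] [471.5 370.5] 1.1852608186223967
b1 [394. 442.] [539. 437.] [466.5 457.5] -1.9749340108819766
```

```bash
python3 -m jog '[{"xyz":[-10,25,-40],"rotation":[0,0,9],"gripper":0},{"xyz":[-20,50,-90],"rotation":[0,0,18],"gripper":0},{"xyz":[-32,76,-140],"rotation":[0,0,27],"gripper":0},{"xyz":[-32,76,-180],"rotation":[0,0,36],"gripper":0},{"xyz":[-32,76,-210],"rotation":[0,0,43],"gripper":0},{"xyz":[-32,76,-240],"rotation":[0,0,43],"gripper":0},{"xyz":[-32,76,-265],"rotation":[0,0,43],"gripper":0},{"xyz":[-32,76,-273],"rotation":[0,0,43],"gripper":0},{"xyz":[-32,76,-273],"rotation":[0,0,43],"gripper":0},{"xyz":[-32,76,-273],"rotation":[0,0,43],"gripper":0}]' 60;python3 - <<'E'
from h import *
s=snapshot("side"); save(s,"side7",(270,130,390,230),6)
E
```

```text
t: 10.55
ee_pos: [0.4684, 0.191, 0.1789]
tcp_rot: [179.9, 0.1, 180.0]
contact_force: [0.5, 0.7, -0.4]
finger_gap: 0.0856
```

View pics/side7.png

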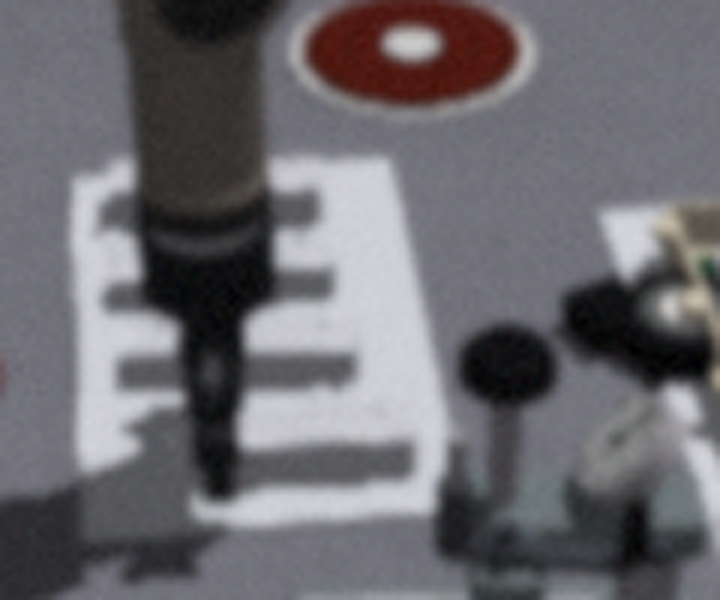

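```bash
python3 -m jog '[{"xyz":[0,0,1],"rotation":[0,0,0],"gripper":0.4},{"xyz":[0,0,1],"rotation":[0,0,0],"gripper":0.6},{"xyz":[0,0,1],"rotation":[0,0,0],"gripper":0.8},{"xyz":[0,0,1],"rotation":[0,0,0],"gripper":0.8},{"xyz":[0,0,1],"rotation":[0,0,0],"gripper":0.8},{"xyz":[0,0,1],"rotation":[0,0,0],"gripper":0.8},{"xyz":[0,0,3],"rotation":[0,0,0],"gripper":0.8},{"xyz":[0,0,10],"rotation":[0,0,0],"gripper":0.8},{"xyz":[0,0,25],"rotation":[0,0,0],"gripper":0.8},{"xyz":[0,0,41],"rotation":[0,0,0],"gripper":0.8}]' 80;python3 - <<'E'
from h import *
s=snapshot("side"); save(s,"side8",(270,130,390,230),6)
E
```

```text
t: 11.85
ee_pos: [0.4676, 0.1909, 0.2198]
tcp_rot: [180.0, 0.0, -180.0]
contact_force: [-0.3, -1.4, -3.0]
finger_gap: 0.0349
```

View pics/side8.png

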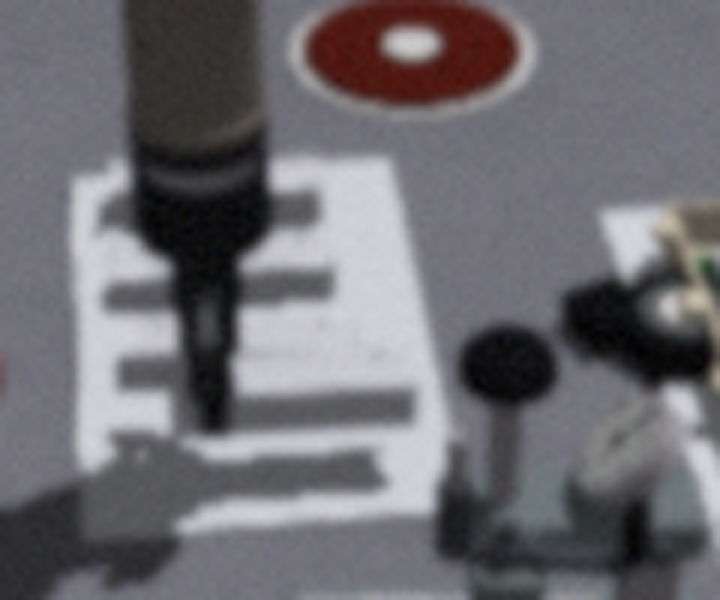

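```bash
python3 -m jog '[{"xyz":[-9,-30,-5],"rotation":[0,0,0],"gripper":0.8},{"xyz":[-18,-80,-14],"rotation":[0,0,-1],"gripper":0.8},{"xyz":[-18,-130,-14],"rotation":[0,0,-2],"gripper":0.8},{"xyz":[-18,-165,-14],"rotation":[0,0,-2.5],"gripper":0.8},{"xyz":[-18,-178,-14],"rotation":[0,0,-2.5],"gripper":0.8},{"xyz":[-3,-178,-14],"rotation":[0,0,-2.5],"gripper":0.8},{"xyz":[22,-178,-14],"rotation":[0,0,-2.5],"gripper":0.8},{"xyz":[42,-178,-14],"rotation":[0,0,-2.5],"gripper":0.8},{"xyz":[42,-178,-18],"rotation":[0,0,-2.5],"gripper":0.8},{"xyz":[42,-178,-22],"rotation":[0,0,-2.5],"gripper":0.8}]' 80;python3 - <<'E'
from h import *
s=snapshot("side"); save(s,"side9",(290,150,410,260),6)
t=snapshot("top"); save(t,"top9",(280,120,400,230),6)
E
```

```text
t: 13.15
ee_pos: [0.509, 0.0141, 0.1961]
tcp_rot: [180.0, -0.1, 177.6]
contact_force: [-0.2, -0.1, -3.1]
finger_gap: 0.0347
```

View pics/side9.png

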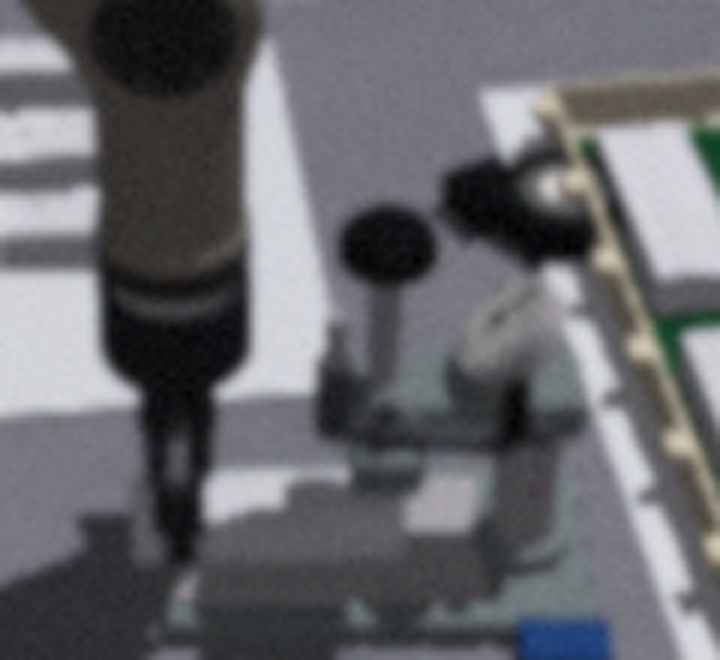

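View pics/top9.png

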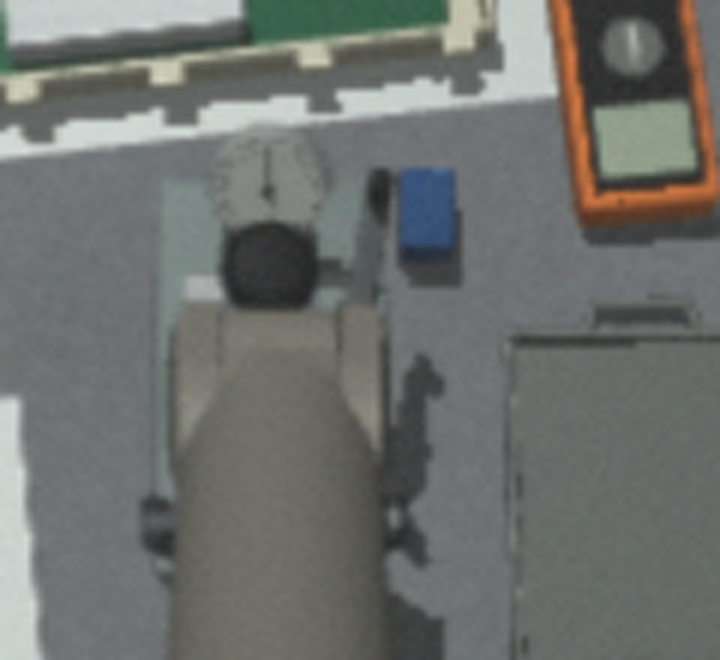

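```bash
python3 -m jog '[{"xyz":[0,0,-1.5],"rotation":[0,0,0],"gripper":0.8},{"xyz":[0,0,-1.5],"rotation":[0,0,0],"gripper":0.3},{"xyz":[0,0,-1.5],"rotation":[0,0,0],"gripper":0.3},{"xyz":[0,0,10],"rotation":[0,0,0],"gripper":0.3},{"xyz":[0,0,60],"rotation":[0,0,0],"gripper":0.3},{"xyz":[0,0,120],"rotation":[0,0,0],"gripper":1},{"xyz":[0,0,180],"rotation":[0,0,0],"gripper":1},{"xyz":[0,0,234],"rotation":[0,0,0],"gripper":1},{"xyz":[50,-2,234],"rotation":[0,0,0],"gripper":1},{"xyz":[97,-4,234],"rotation":[0,0,0],"gripper":1}]' 80;python3 - <<'E'
from h import *
s=snapshot("side"); save(s,"side10",(290,110,410,260),5)
print(np.round(manip.read_state()["ee_pos"],4))
E
```

```text
t: 14.5
ee_pos: [0.6075, 0.0089, 0.4336]
tcp_rot: [179.9, 0.3, 177.6]
contact_force: [0.0, 0.3, 0.4]
finger_gap: 0.0
[0.6122 0.0092 0.4316]
```

View pics/side10.png

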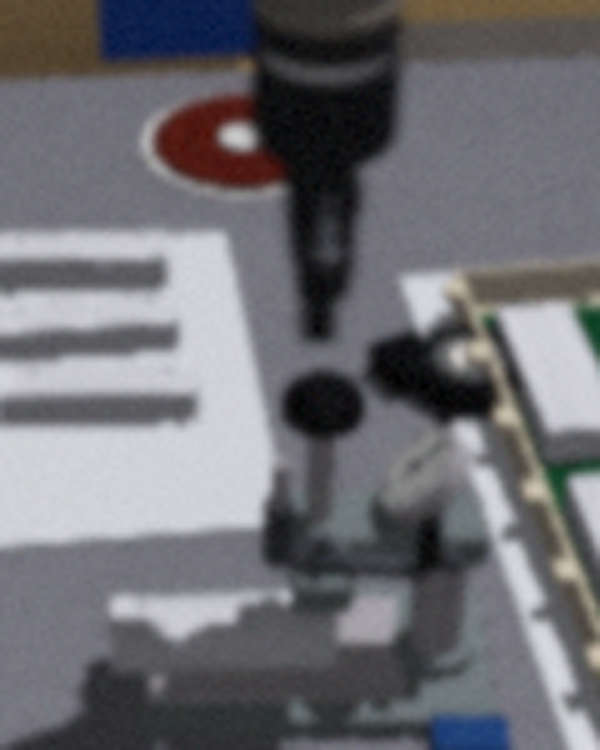

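```bash
python3 - <<'E'
from h import *
s=snapshot("side")
t=np.radians(-2.5);c,sn=np.cos(t),np.sin(t)
G=lambda x,y,z:(.607+c*x-sn*y,.009+sn*x+c*y,z)
for x in(-126,14):
  for y in (-18,18):
    for z in(.02,.05): print(x,y,z,np.round((proj(s,G(x/1e3,y/1e3,z))-[290,110])*5))
save(s,"side11",(305,210,375,260),11)
E
```

```text
-126 -18 0.02 [107. 672.]
-126 -18 0.05 [105. 638.]
-126 18 0.02 [108. 632.]
-126 18 0.05 [106. 598.]
14 -18 0.02 [332. 668.]
14 -18 0.05 [334. 634.]
14 18 0.02 [328. 628.]
14 18 0.05 [330. 594.]
```

View pics/side11.png

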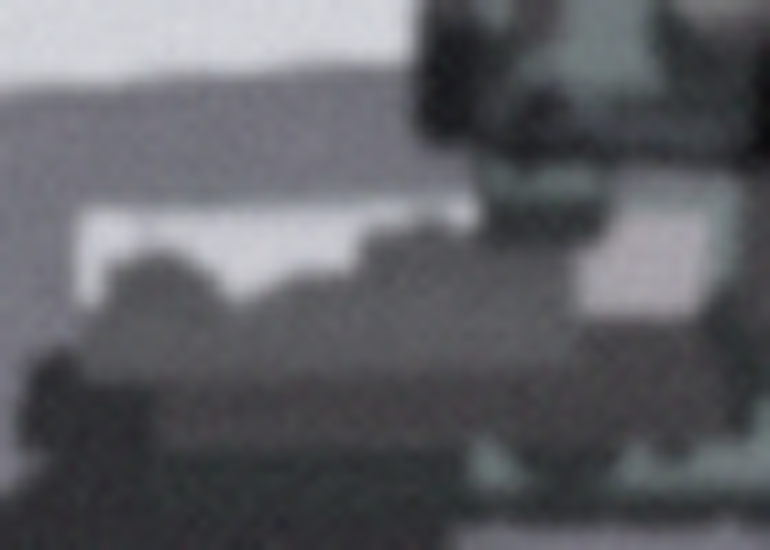

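```bash
python3 -m jog '[{"xyz":[0,0,0],"rotation":[0,0,0],"gripper":1},{"xyz":[0,0,-15],"rotation":[0,0,0],"gripper":1},{"xyz":[0,0,-25],"rotation":[0,0,0],"gripper":1},{"xyz":[0,0,-30],"rotation":[0,0,0],"gripper":1},{"xyz":[0,0,-35],"rotation":[0,0,0],"gripper":1},{"xyz":[0,0,-40],"rotation":[0,0,0],"gripper":1},{"xyz":[0,0,-45],"rotation":[0,0,0],"gripper":1},{"xyz":[0,0,-50],"rotation":[0,0,0],"gripper":1},{"xyz":[0,0,-54],"rotation":[0,0,0],"gripper":1},{"xyz":[0,0,-54],"rotation":[0,0,0],"gripper":1}]';python3 - <<'E'
from h import *
s=snapshot("side"); save(s,"side12",(290,110,410,260),5)
r=manip.read_state();print(np.round(r["ee_pos"],4),np.round(r["contact_force"],1))
E
```

```text
t: 15.85
ee_pos: [0.606, 0.009, 0.3773]
tcp_rot: [180.0, -0.1, 177.5]
contact_force: [-4.6, 0.5, 5.7]
finger_gap: 0.0
[0.606  0.0089 0.3774] [-4.9  0.3  6.4]
```

View pics/side12.png

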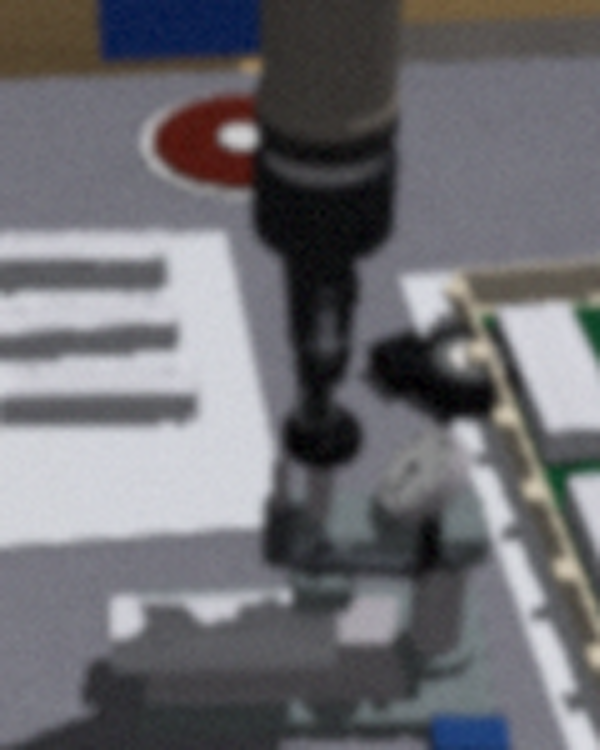

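```bash
python3 -m jog '[{"xyz":[0,0,-2],"rotation":[0,0,0],"gripper":1},{"xyz":[0,0,-3],"rotation":[0,0,0],"gripper":1},{"xyz":[0,0,-4],"rotation":[0,0,0],"gripper":1},{"xyz":[0,0,-5],"rotation":[0,0,0],"gripper":1},{"xyz":[0,0,-6],"rotation":[0,0,0],"gripper":1},{"xyz":[0,0,-7],"rotation":[0,0,0],"gripper":1},{"xyz":[0,0,-8],"rotation":[0,0,0],"gripper":1},{"xyz":[0,0,-8],"rotation":[0,0,0],"gripper":1},{"xyz":[0,0,-8],"rotation":[0,0,0],"gripper":1},{"xyz":[0,0,-8],"rotation":[0,0,0],"gripper":1}]'
```

```text
t: 17.15
ee_pos: [0.606, 0.0087, 0.3715]
tcp_rot: [179.9, -0.1, 177.5]
contact_force: [-7.1, 0.1, 14.2]
finger_gap: -0.0002
```

```bash
python3 -m jog '[{"xyz":[0,0,-2],"rotation":[0,0,0],"gripper":1},{"xyz":[0,0,-2],"rotation":[0,0,0],"gripper":1},{"xyz":[0,0,-2],"rotation":[0,0,0],"gripper":1},{"xyz":[0,0,-2],"rotation":[0,0,0],"gripper":1},{"xyz":[0,0,-2],"rotation":[0,0,0],"gripper":1},{"xyz":[0,0,-2],"rotation":[0,0,0],"gripper":1},{"xyz":[0,0,-2],"rotation":[0,0,0],"gripper":1},{"xyz":[0,0,-2],"rotation":[0,0,0],"gripper":1},{"xyz":[0,0,-2],"rotation":[0,0,0],"gripper":1},{"xyz":[0,0,-2],"rotation":[0,0,0],"gripper":1}]'
```

```text
t: 18.4
ee_pos: [0.606, 0.0086, 0.3714]
tcp_rot: [179.9, -0.0, 177.5]
contact_force: [-12.1, 1.1, 23.7]
finger_gap: 0.0
```

```bash
python3 -m jog '[{"xyz":[0,0,20],"rotation":[0,0,0],"gripper":1},{"xyz":[0,0,64],"rotation":[0,0,0],"gripper":1},{"xyz":[-50,2,64],"rotation":[0,0,0],"gripper":1},{"xyz":[-97,4,64],"rotation":[0,0,0],"gripper":0.3},{"xyz":[-97,4,10],"rotation":[0,0,0],"gripper":0.3},{"xyz":[-97,4,-50],"rotation":[0,0,0],"gripper":0.3},{"xyz":[-97,4,-110],"rotation":[0,0,0],"gripper":0.3},{"xyz":[-97,4,-155],"rotation":[0,0,0],"gripper":0.3},{"xyz":[-97,4,-171],"rotation":[0,0,0],"gripper":0.3},{"xyz":[-97,4,-171],"rotation":[0,0,0],"gripper":0.3}]'
```

```text
t: 19.65
ee_pos: [0.5097, 0.0129, 0.1956]
tcp_rot: [-180.0, -0.0, 177.5]
contact_force: [-0.1, -0.2, 0.3]
finger_gap: 0.06
```

```bash
python3 - <<'E'
from h import *
s=snapshot("side"); save(s,"side13",(280,150,400,260),6)
t=snapshot("top"); save(t,"top13",(165,110,475,290),2.5)
r=manip.read_state();print(np.round(r["ee_pos"],4),np.round(r["contact_force"],1))
E
```

```text
[0.5107 0.0129 0.1974] [0.3 0.8 0.9]
```

View pics/side13.png

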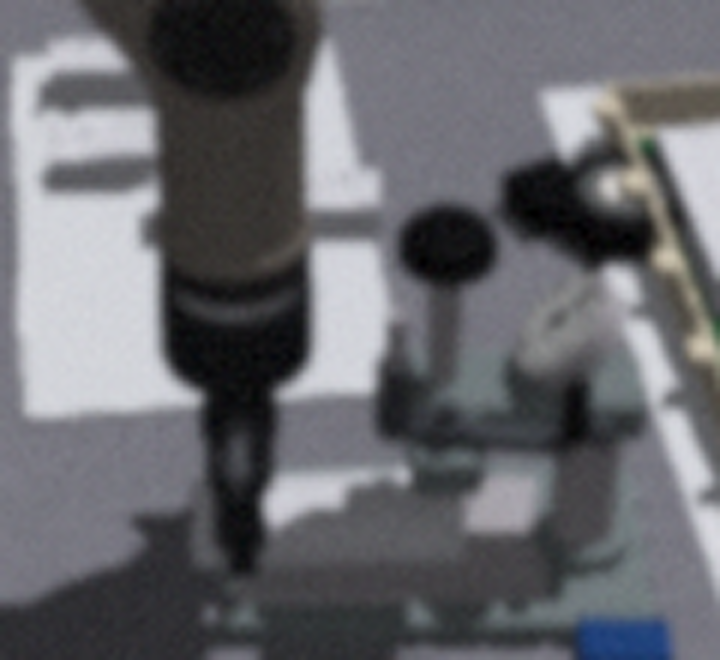

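View pics/top13.png

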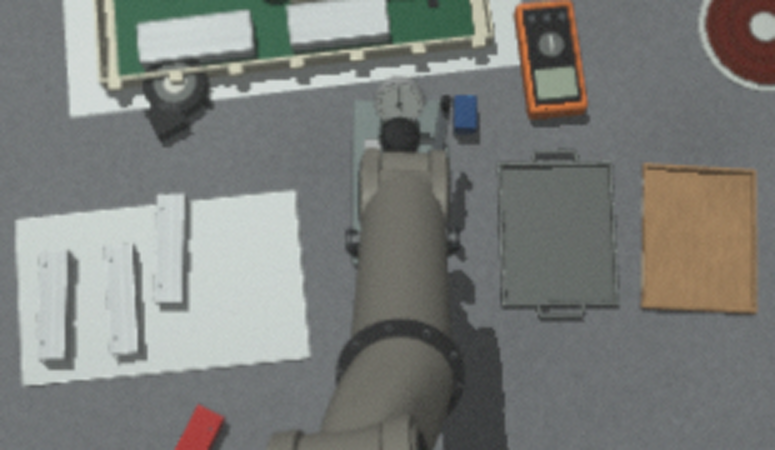

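```bash
python3 -m jog '[{"xyz":[0,0,0],"rotation":[0,0,0],"gripper":0.8},{"xyz":[0,0,0],"rotation":[0,0,0],"gripper":0.8},{"xyz":[0,0,0],"rotation":[0,0,0],"gripper":0.8},{"xyz":[0,0,3],"rotation":[0,0,0],"gripper":0.8},{"xyz":[0,0,8],"rotation":[0,0,0],"gripper":0.8},{"xyz":[-20,0,8],"rotation":[0,0,0],"gripper":0.8},{"xyz":[-50,0,9],"rotation":[0,0,0],"gripper":0.8},{"xyz":[-65,-10,30],"rotation":[0,0,0],"gripper":0.8},{"xyz":[-65,-50,50],"rotation":[0,0,0],"gripper":0.8},{"xyz":[-65,-100,50],"rotation":[0,0,0],"gripper":0.8}]' 80
```

```text
t: 21.0
ee_pos: [0.4453, -0.0872, 0.2475]
tcp_rot: [179.9, 0.2, 177.7]
contact_force: [0.9, -0.1, -2.3]
finger_gap: 0.035
```

```bash
python3 -m jog '[{"xyz":[10,-45,0],"rotation":[0,0,0],"gripper":0.8},{"xyz":[25,-90,-10],"rotation":[0,0,0],"gripper":0.8},{"xyz":[40,-132,-20],"rotation":[0,0,0],"gripper":0.8},{"xyz":[40,-132,-40],"rotation":[0,0,0],"gripper":0.8},{"xyz":[40,-132,-58],"rotation":[0,0,0],"gripper":0.8},{"xyz":[40,-132,-64],"rotation":[0,0,0],"gripper":0.8},{"xyz":[40,-132,-66.5],"rotation":[0,0,0],"gripper":0.8},{"xyz":[40,-132,-66.5],"rotation":[0,0,0],"gripper":0.8},{"xyz":[40,-132,-66.5],"rotation":[0,0,0],"gripper":0.45},{"xyz":[40,-132,-66.5],"rotation":[0,0,0],"gripper":0.45}]' 80
```

```text
t: 22.25
ee_pos: [0.485, -0.2185, 0.1797]
tcp_rot: [180.0, 0.1, 177.6]
contact_force: [0.5, -0.5, 0.0]
finger_gap: 0.0473
```

```bash
python3 - <<'E'
from h import *
s=snapshot("side"); save(s,"side14",(280,150,400,320),4.5)
t=snapshot("top"); save(t,"top14",(170,150,300,250),6)
save(t,"top14b",(350,140,480,250),6)
r=manip.read_state();print(np.round(r["ee_pos"],4),np.round(r["contact_force"],1))
E
```

```text
[ 0.4848 -0.2187  0.1793] [-0.2  0.1 -0.3]
```

View pics/side14.png

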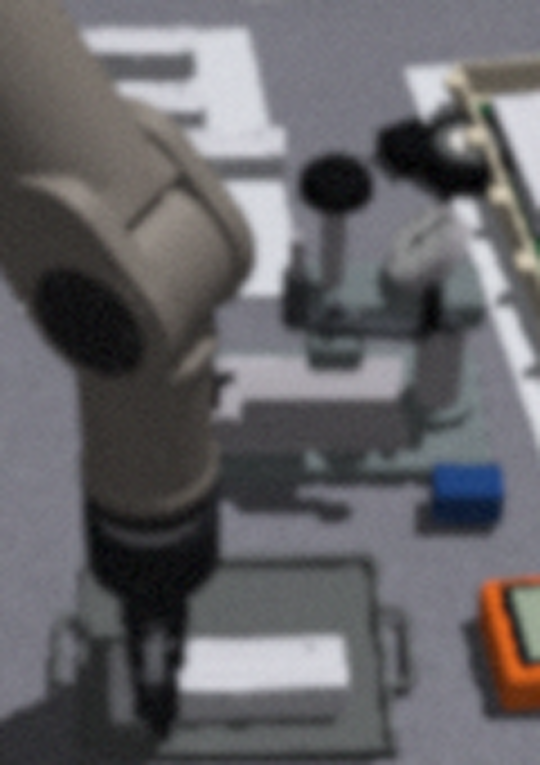

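View pics/top14.png

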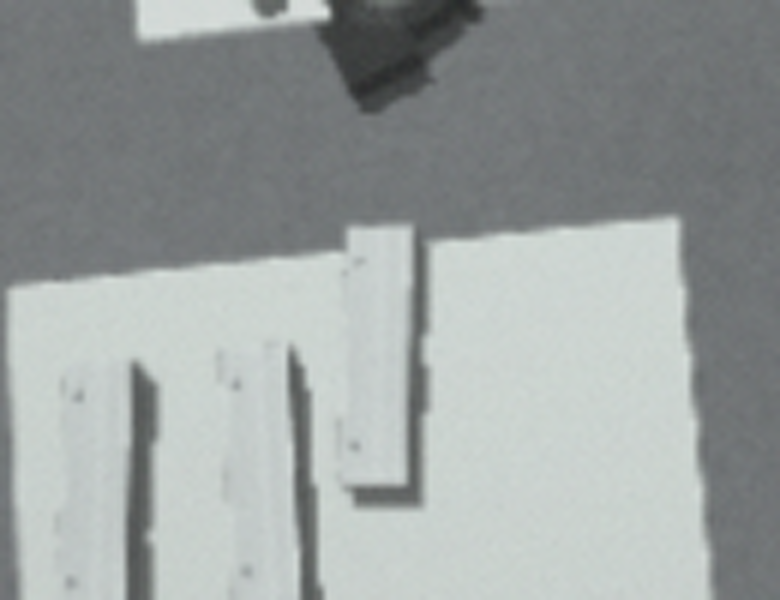

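```bash
python3 - <<'E'
from h import *
t=snapshot("top")
A=lambda u,v,z: np.round(onz(t,170+u/6,150+v/6,z)*1000,0)[:2]
P=[A(413,224,.032),A(407,487,.032),A(343,487,.032),A(346,226,.032)]
print(P,np.mean(P,axis=0))
t=snapshot("side"); save(t,"side15",(280,150,350,200),10)
E
```

```text
[array([605., 283.]), array([463., 290.]), array([465., 324.]), array([606., 319.])] [534.75 304.  ]
```

View pics/side15.png

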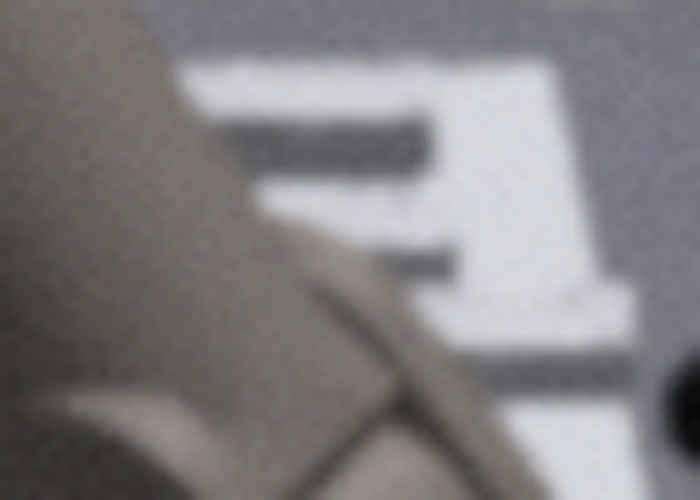

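View pics/top14b.png

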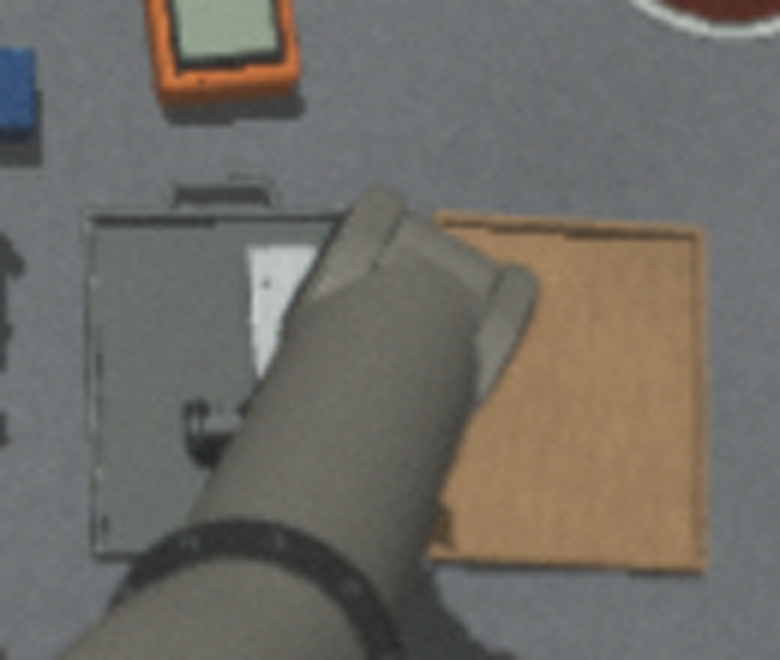

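```bash
python3 -m jog '[{"xyz":[0,0,30],"rotation":[0,0,0],"gripper":0.45},{"xyz":[-10,20,80],"rotation":[0,0,0],"gripper":0.4},{"xyz":[-20,75,100],"rotation":[0,0,0],"gripper":0.4},{"xyz":[-25,135,100],"rotation":[0,0,0],"gripper":0.4},{"xyz":[-25,195,100],"rotation":[0,0,0],"gripper":0.4},{"xyz":[-25,255,100],"rotation":[0,0,0],"gripper":0.4},{"xyz":[-20,315,100],"rotation":[0,0,0],"gripper":0.4},{"xyz":[-10,375,100],"rotation":[0,0,0],"gripper":0.4},{"xyz":[0,435,100],"rotation":[0,0,0],"gripper":0.4},{"xyz":[8,490,90],"rotation":[0,0,0],"gripper":0.4}]' 80
```

```text
t: 23.7
ee_pos: [0.493, 0.2735, 0.2698]
tcp_rot: [179.9, 0.1, 177.6]
contact_force: [-0.2, -0.8, 0.6]
finger_gap: 0.0511
```

```bash
python3 - <<'E'
from h import *
t=snapshot("top"); save(t,"top16",(350,140,480,250),6)
t=snapshot("side"); save(t,"side16",(270,140,350,200),9)
A=lambda u,v,z: np.round(onz(t,270+u/9,140+v/9,z)*1000,0)[:2]
E
```

```text
(no output)
```

View pics/top16.png

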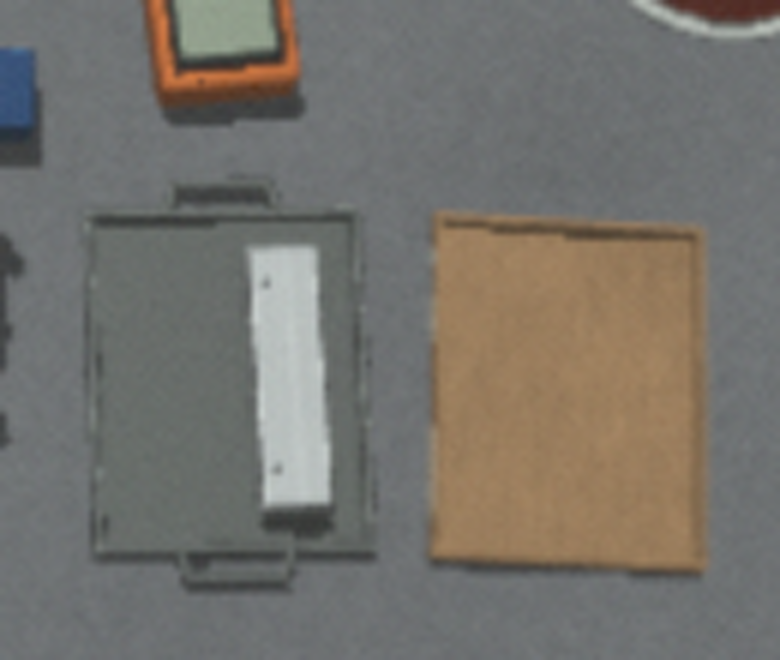

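View pics/side16.png

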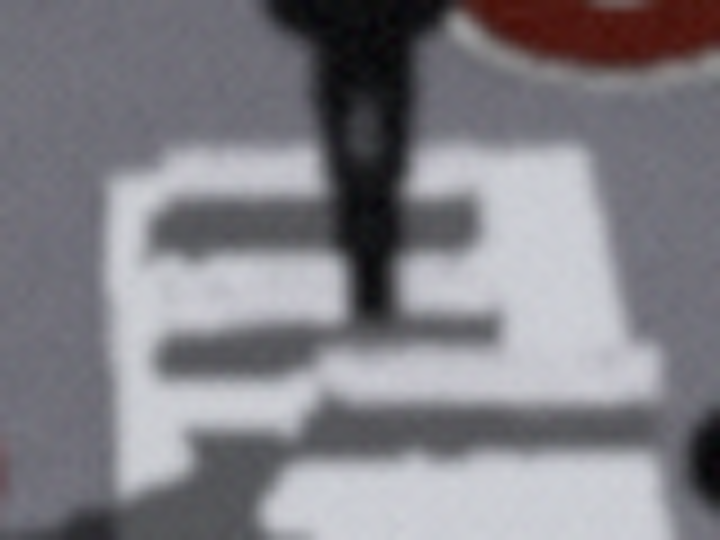

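```bash
python3 - <<'E'
from h import *
t=snapshot("side")
A=lambda u,v,z: np.round(onz(t,270+u/9,140+v/9,z)*1000,0)[:2]
print(A(303,449,.004),A(660,443,.004))
print(A(155,380,.004),A(497,340,.006))
E
```

```text
[460. 297.] [607. 290.]
[398. 350.] [544. 365.]
```

```bash
python3 -m jog '[{"xyz":[0,20,-10],"rotation":[0,0,0],"gripper":0.4},{"xyz":[0,36,-30],"rotation":[0,0,0],"gripper":0.4},{"xyz":[0,36,-45],"rotation":[0,0,0],"gripper":0.4},{"xyz":[0,36,-65],"rotation":[0,0,0],"gripper":0.4},{"xyz":[0,36,-82],"rotation":[0,0,0],"gripper":0.4},{"xyz":[0,36,-89],"rotation":[0,0,0],"gripper":0.4},{"xyz":[0,36,-89],"rotation":[0,0,0],"gripper":0.4},{"xyz":[0,36,-89],"rotation":[0,0,0],"gripper":0.4},{"xyz":[0,36,-89],"rotation":[0,0,0],"gripper":0.4},{"xyz":[0,36,-89],"rotation":[0,0,0],"gripper":0.4}]' 80
```

```text
t: 25.1
ee_pos: [0.4927, 0.3071, 0.1807]
tcp_rot: [180.0, 0.0, 177.5]
contact_force: [-0.3, -0.7, 0.2]
finger_gap: 0.0513
```

```bash
python3 - <<'E'
from h import *
t=snapshot("side"); save(t,"side17",(270,140,350,200),9)
E
```

```text
(no output)
```

View pics/side17.png

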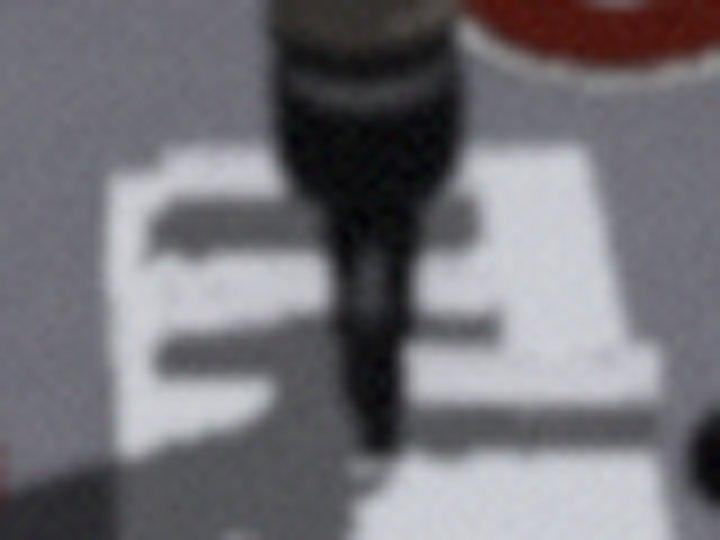

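```bash
python3 -m jog '[{"xyz":[0,0,0],"rotation":[0,0,0],"gripper":0.6},{"xyz":[0,0,0],"rotation":[0,0,0],"gripper":0.8},{"xyz":[0,0,0],"rotation":[0,0,0],"gripper":0.8},{"xyz":[0,0,0],"rotation":[0,0,0],"gripper":0.8},{"xyz":[0,0,5],"rotation":[0,0,0],"gripper":0.8},{"xyz":[-10,0,25],"rotation":[0,0,0],"gripper":0.8},{"xyz":[-25,-40,41],"rotation":[0,0,0],"gripper":0.8},{"xyz":[-43,-95,41],"rotation":[0,0,0],"gripper":0.8},{"xyz":[-43,-150,41],"rotation":[0,0,0],"gripper":0.8},{"xyz":[-43,-200,35],"rotation":[0,0,0],"gripper":0.8}]' 80
```

```text
t: 26.4
ee_pos: [0.4488, 0.1048, 0.2152]
tcp_rot: [-180.0, -0.0, 177.5]
contact_force: [1.3, -0.1, -2.4]
finger_gap: 0.0345
```

```bash
python3 -m jog '[{"xyz":[0,-45,-9],"rotation":[0,0,0],"gripper":0.8},{"xyz":[0,-85,-9],"rotation":[0,0,0],"gripper":0.8},{"xyz":[0,-94,-9],"rotation":[0,0,0],"gripper":0.8},{"xyz":[20,-94,-9],"rotation":[0,0,0],"gripper":0.8},{"xyz":[45,-94,-9],"rotation":[0,0,0],"gripper":0.8},{"xyz":[60,-94,-9],"rotation":[0,0,0],"gripper":0.8},{"xyz":[60,-94,-15],"rotation":[0,0,0],"gripper":0.8},{"xyz":[60,-94,-19],"rotation":[0,0,0],"gripper":0.8},{"xyz":[60,-94,-19.5],"rotation":[0,0,0],"gripper":0.8},{"xyz":[60,-94,-19.5],"rotation":[0,0,0],"gripper":0.8}]' 80
```

```text
t: 27.65
ee_pos: [0.5086, 0.013, 0.1969]
tcp_rot: [179.9, -0.1, 177.5]
contact_force: [-4.4, -0.1, 11.6]
finger_gap: 0.0347
```

```bash
python3 -m jog '[{"xyz":[0,0,0],"rotation":[0,0,0],"gripper":0.5},{"xyz":[0,0,0],"rotation":[0,0,0],"gripper":0.3},{"xyz":[0,0,0],"rotation":[0,0,0],"gripper":0.3},{"xyz":[0,0,15],"rotation":[0,0,0],"gripper":0.3},{"xyz":[0,0,65],"rotation":[0,0,0],"gripper":0.3},{"xyz":[0,0,125],"rotation":[0,0,0],"gripper":1},{"xyz":[0,0,185],"rotation":[0,0,0],"gripper":1},{"xyz":[0,0,235],"rotation":[0,0,0],"gripper":1},{"xyz":[50,-2,235],"rotation":[0,0,0],"gripper":1},{"xyz":[97,-4,235],"rotation":[0,0,0],"gripper":1}]' 80;python3 - <<'E'
from h import *
s=snapshot("side"); save(s,"side18",(290,110,410,260),5)
print(np.round(manip.read_state()["ee_pos"],4))
E
```

```text
t: 28.9
ee_pos: [0.6074, 0.0089, 0.4336]
tcp_rot: [179.9, 0.2, 177.5]
contact_force: [-0.3, 0.1, -0.3]
finger_gap: 0.0
[0.6121 0.0092 0.4316]
```

View pics/side18.png

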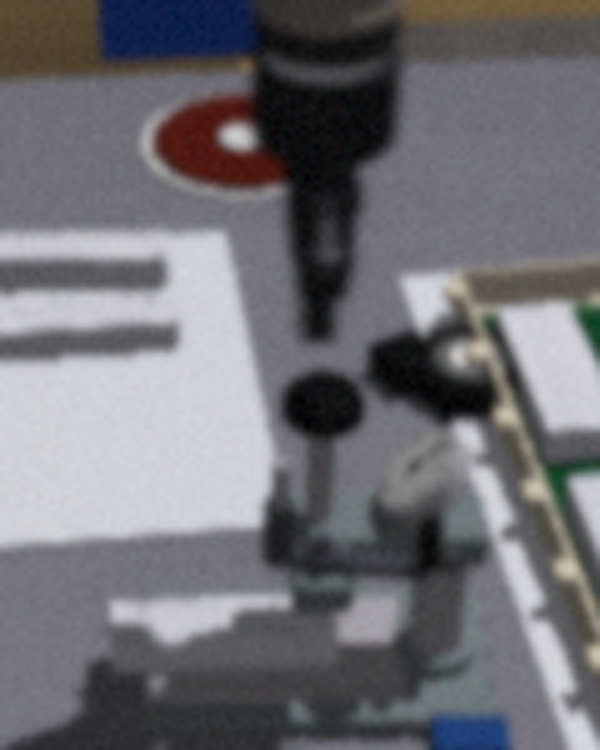

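```bash
python3 -m jog '[{"xyz":[0,0,0],"rotation":[0,0,0],"gripper":1},{"xyz":[0,0,-20],"rotation":[0,0,0],"gripper":1},{"xyz":[0,0,-30],"rotation":[0,0,0],"gripper":1},{"xyz":[0,0,-37],"rotation":[0,0,0],"gripper":1},{"xyz":[0,0,-44],"rotation":[0,0,0],"gripper":1},{"xyz":[0,0,-50],"rotation":[0,0,0],"gripper":1},{"xyz":[0,0,-55],"rotation":[0,0,0],"gripper":1},{"xyz":[0,0,-59],"rotation":[0,0,0],"gripper":1},{"xyz":[0,0,-62],"rotation":[0,0,0],"gripper":1},{"xyz":[0,0,-62],"rotation":[0,0,0],"gripper":1}]'
```

```text
t: 30.2
ee_pos: [0.6055, 0.0087, 0.3699]
tcp_rot: [180.0, -0.1, 177.5]
contact_force: [-4.2, 0.6, 6.5]
finger_gap: 0.0002
```

```bash
python3 -m jog '[{"xyz":[0,0,-1],"rotation":[0,0,0],"gripper":1},{"xyz":[0,0,-2],"rotation":[0,0,0],"gripper":1},{"xyz":[0,0,-3],"rotation":[0,0,0],"gripper":1},{"xyz":[0,0,-4],"rotation":[0,0,0],"gripper":1},{"xyz":[0,0,-5],"rotation":[0,0,0],"gripper":1},{"xyz":[0,0,-6],"rotation":[0,0,0],"gripper":1},{"xyz":[0,0,-6],"rotation":[0,0,0],"gripper":1},{"xyz":[0,0,-6],"rotation":[0,0,0],"gripper":1},{"xyz":[0,0,-6],"rotation":[0,0,0],"gripper":1},{"xyz":[0,0,-6],"rotation":[0,0,0],"gripper":1}]'
```

```text
t: 31.45
ee_pos: [0.6054, 0.0085, 0.3674]
tcp_rot: [179.9, -0.1, 177.5]
contact_force: [-10.5, 0.7, 21.9]
finger_gap: 0.0002
```

```bash
python3 -m jog '[{"xyz":[0,0,20],"rotation":[0,0,0],"gripper":1},{"xyz":[0,0,68],"rotation":[0,0,0],"gripper":1},{"xyz":[-50,2,68],"rotation":[0,0,0],"gripper":1},{"xyz":[-97,4,68],"rotation":[0,0,0],"gripper":0.3},{"xyz":[-97,4,10],"rotation":[0,0,0],"gripper":0.3},{"xyz":[-97,4,-50],"rotation":[0,0,0],"gripper":0.3},{"xyz":[-97,4,-110],"rotation":[0,0,0],"gripper":0.3},{"xyz":[-97,4,-155],"rotation":[0,0,0],"gripper":0.3},{"xyz":[-97,4,-167],"rotation":[0,0,0],"gripper":0.3},{"xyz":[-97,4,-167],"rotation":[0,0,0],"gripper":0.3}]'
python3 -m jog '[{"xyz":[0,0,0],"rotation":[0,0,0],"gripper":0.8},{"xyz":[0,0,0],"rotation":[0,0,0],"gripper":0.8},{"xyz":[0,0,0],"rotation":[0,0,0],"gripper":0.8},{"xyz":[0,0,3],"rotation":[0,0,0],"gripper":0.8},{"xyz":[0,0,8],"rotation":[0,0,0],"gripper":0.8},{"xyz":[-20,0,8],"rotation":[0,0,0],"gripper":0.8},{"xyz":[-50,0,9],"rotation":[0,0,0],"gripper":0.8},{"xyz":[-65,-10,30],"rotation":[0,0,0],"gripper":0.8},{"xyz":[-65,-50,60],"rotation":[0,0,0],"gripper":0.8},{"xyz":[-65,-100,70],"rotation":[0,0,0],"gripper":0.8}]' 80
```

```text
t: 32.7
ee_pos: [0.5099, 0.0129, 0.1963]
tcp_rot: [180.0, 0.0, 177.5]
contact_force: [0.3, 0.7, 0.6]
finger_gap: 0.0598
t: 33.95
ee_pos: [0.4451, -0.0873, 0.2678]
tcp_rot: [179.9, 0.2, 177.7]
contact_force: [1.7, -0.3, -2.9]
finger_gap: 0.0344
```

```bash
python3 -m jog '[{"xyz":[4,-55,0],"rotation":[0,0,-1],"gripper":0.8},{"xyz":[8,-110,0],"rotation":[0,0,-2],"gripper":0.8},{"xyz":[12,-170,0],"rotation":[0,0,-3],"gripper":0.8},{"xyz":[16,-230,0],"rotation":[0,0,-4],"gripper":0.8},{"xyz":[20,-285,0],"rotation":[0,0,-4],"gripper":0.8},{"xyz":[22,-314,-20],"rotation":[0,0,-4],"gripper":0.8},{"xyz":[22,-314,-50],"rotation":[0,0,-4],"gripper":0.8},{"xyz":[22,-314,-70],"rotation":[0,0,-4],"gripper":0.8},{"xyz":[22,-314,-80],"rotation":[0,0,-4],"gripper":0.8},{"xyz":[22,-314,-82],"rotation":[0,0,-4],"gripper":0.8}]' 80;python3 - <<'E'
from h import *
t=snapshot("top"); save(t,"top19",(350,140,480,250),6)
t=snapshot("side"); save(t,"side19",(250,250,400,400),4)
E
```

```text
t: 35.2
ee_pos: [0.4668, -0.4005, 0.1835]
tcp_rot: [180.0, -0.0, 173.6]
contact_force: [-0.8, -0.2, -1.9]
finger_gap: 0.0345
```

View pics/side19.png

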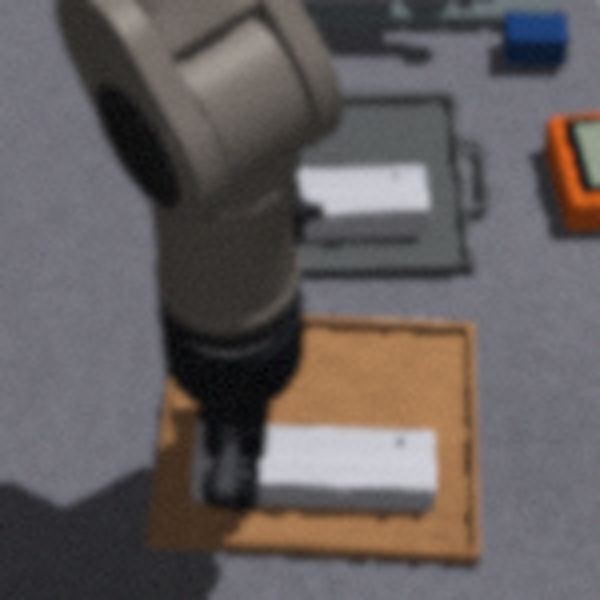

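View pics/top19.png

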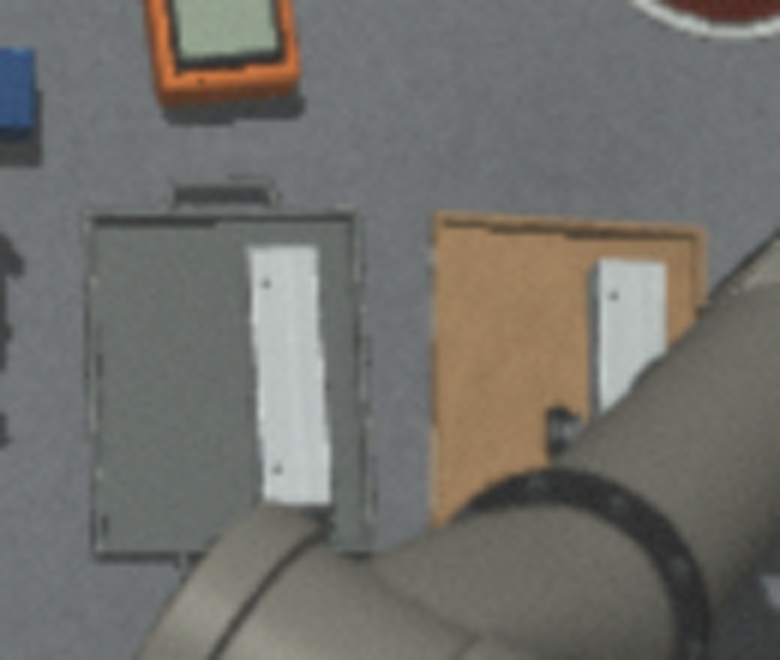

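```bash
python3 -m jog '[{"xyz":[0,0,-2.5],"rotation":[0,0,0],"gripper":0.8},{"xyz":[0,0,-2.5],"rotation":[0,0,0],"gripper":0.45},{"xyz":[0,0,-2.5],"rotation":[0,0,0],"gripper":0.45},{"xyz":[0,0,20],"rotation":[0,0,0],"gripper":0.45},{"xyz":[0,10,70],"rotation":[0,0,0],"gripper":0.45},{"xyz":[-5,60,100],"rotation":[0,0,2],"gripper":0.3},{"xyz":[-10,120,100],"rotation":[0,0,4],"gripper":0.3},{"xyz":[-15,180,100],"rotation":[0,0,6],"gripper":0.3},{"xyz":[-20,240,100],"rotation":[0,0,7.5],"gripper":0.3},{"xyz":[-20,300,100],"rotation":[0,0,7.5],"gripper":0.3}]' 80;python3 - <<'E'
from h import *
t=snapshot("top"); save(t,"top20",(170,130,300,240),6)
s=snapshot("side"); save(s,"side20",(270,140,350,200),9)
save(s,"side20b",(280,250,400,400),4)
E
```

```text
t: 36.55
ee_pos: [0.4462, -0.0995, 0.2844]
tcp_rot: [180.0, 0.1, -179.0]
contact_force: [0.8, 1.1, 0.7]
finger_gap: 0.0599
```

View pics/side20.png

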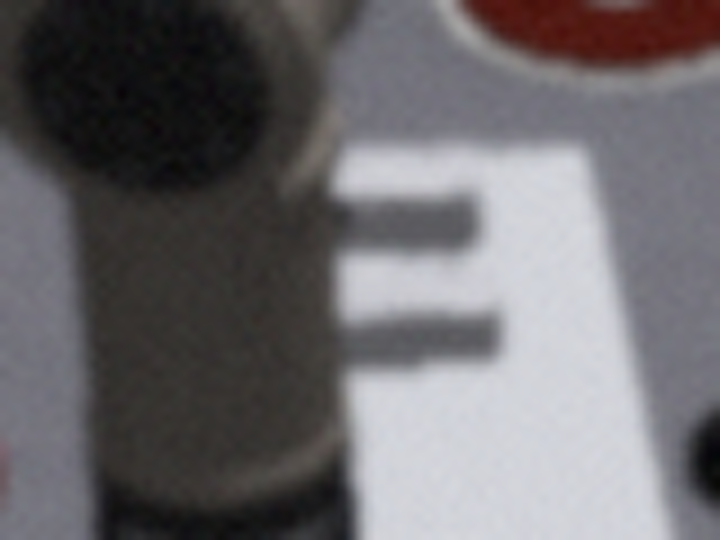

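View pics/top20.png

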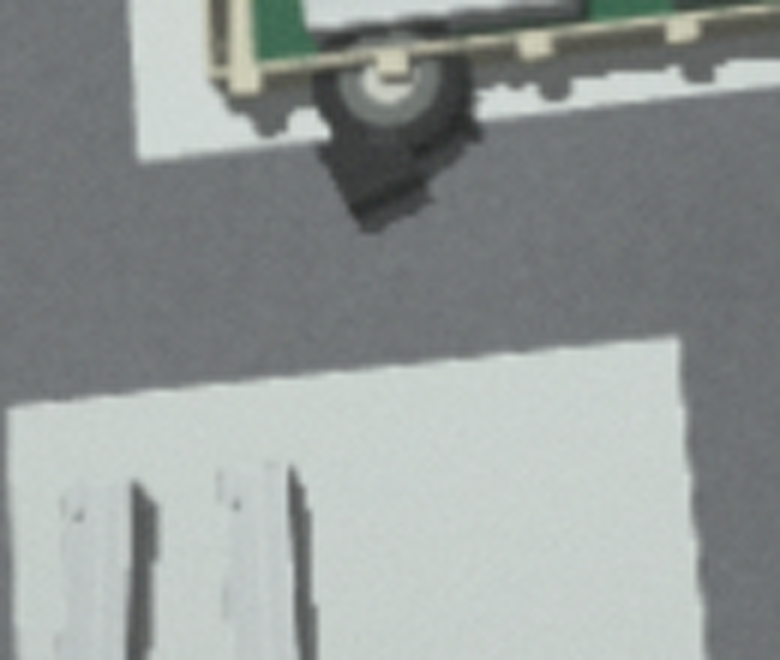

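View pics/side20b.png

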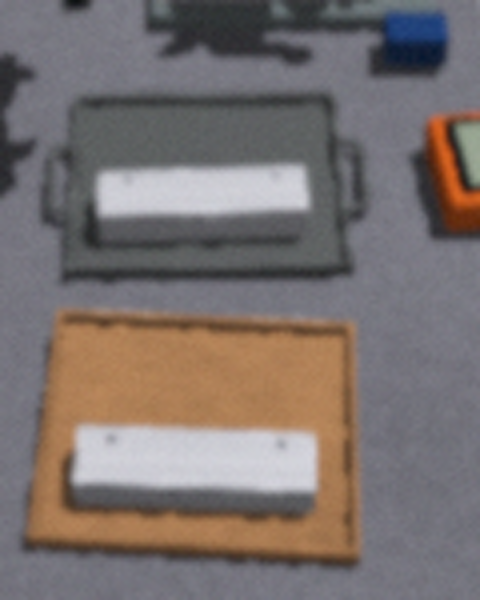

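```bash
python3 -m jog '[{"xyz":[0,55,0],"rotation":[0,0,0],"gripper":0.3},{"xyz":[0,115,0],"rotation":[0,0,0],"gripper":0.3},{"xyz":[0,175,0],"rotation":[0,0,0],"gripper":0.3},{"xyz":[0,235,0],"rotation":[0,0,0],"gripper":0.3},{"xyz":[-5,295,0],"rotation":[0,0,0],"gripper":0.3},{"xyz":[-10,355,0],"rotation":[0,0,0],"gripper":0.3},{"xyz":[-15,415,0],"rotation":[0,0,0],"gripper":0.3},{"xyz":[-16,455,-10],"rotation":[0,0,0],"gripper":0.3},{"xyz":[-16,469,-35],"rotation":[0,0,0],"gripper":0.3},{"xyz":[-16,469,-55],"rotation":[0,0,0],"gripper":0.3}]' 80
python3 -m jog '[{"xyz":[0,0,-10],"rotation":[0,0,0],"gripper":0.3},{"xyz":[0,0,-25],"rotation":[0,0,0],"gripper":0.3},{"xyz":[0,0,-40],"rotation":[0,0,0],"gripper":0.3},{"xyz":[0,0,-48],"rotation":[0,0,0],"gripper":0.3},{"xyz":[0,0,-48],"rotation":[0,0,0],"gripper":0.3},{"xyz":[0,0,-48],"rotation":[0,0,0],"gripper":0.3},{"xyz":[0,0,-48],"rotation":[0,0,0],"gripper":0.3},{"xyz":[0,0,-48],"rotation":[0,0,0],"gripper":0.3},{"xyz":[0,0,-48],"rotation":[0,0,0],"gripper":0.3},{"xyz":[0,0,-48],"rotation":[0,0,0],"gripper":0.3}]' 80;python3 - <<'E'
from h import *
s=snapshot("side"); save(s,"side21",(270,140,350,200),9)
E
```

```text
t: 37.9
ee_pos: [0.4309, 0.3693, 0.2283]
tcp_rot: [179.9, 0.1, -178.9]
contact_force: [0.2, -0.1, 1.0]
finger_gap: 0.0597
t: 39.15
ee_pos: [0.4306, 0.368, 0.1808]
tcp_rot: [180.0, 0.0, -179.0]
contact_force: [0.8, -0.5, 1.4]
finger_gap: 0.0595
```

View pics/side21.png

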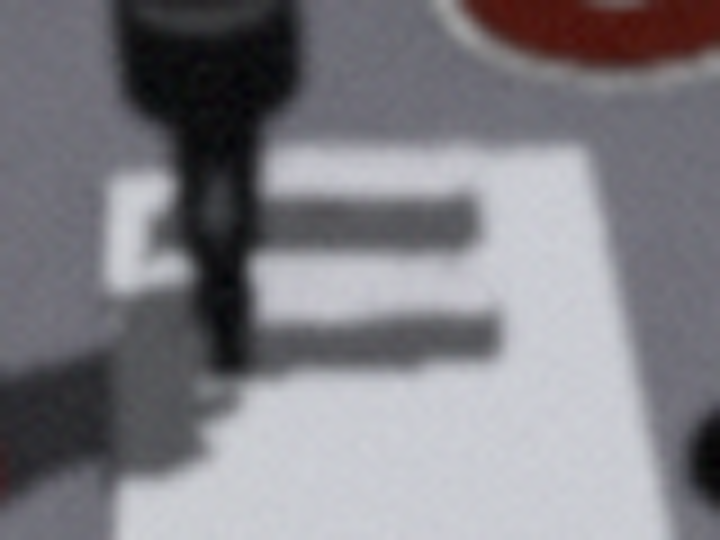

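```bash
python3 -m jog '[{"xyz":[0,0,0],"rotation":[0,0,0],"gripper":0.8},{"xyz":[0,0,0],"rotation":[0,0,0],"gripper":0.8},{"xyz":[0,0,0],"rotation":[0,0,0],"gripper":0.8},{"xyz":[0,0,0],"rotation":[0,0,0],"gripper":0.8},{"xyz":[0,0,5],"rotation":[0,0,0],"gripper":0.8},{"xyz":[0,0,25],"rotation":[0,0,0],"gripper":0.8},{"xyz":[5,-40,41],"rotation":[0,0,-1],"gripper":0.8},{"xyz":[10,-95,41],"rotation":[0,0,-2],"gripper":0.8},{"xyz":[15,-150,41],"rotation":[0,0,-3.5],"gripper":0.8},{"xyz":[19,-210,41],"rotation":[0,0,-3.5],"gripper":0.8}]' 80
```

```text
t: 40.45
ee_pos: [0.449, 0.1562, 0.2213]
tcp_rot: [-180.0, -0.0, 177.6]
contact_force: [0.7, 0.3, -2.6]
finger_gap: 0.0347
```

```bash
python3 -m jog '[{"xyz":[0,-50,-10],"rotation":[0,0,0],"gripper":0.8},{"xyz":[0,-100,-15],"rotation":[0,0,0],"gripper":0.8},{"xyz":[0,-138,-15],"rotation":[0,0,0],"gripper":0.8},{"xyz":[0,-145,-15],"rotation":[0,0,0],"gripper":0.8},{"xyz":[20,-145,-15],"rotation":[0,0,0],"gripper":0.8},{"xyz":[45,-145,-15],"rotation":[0,0,0],"gripper":0.8},{"xyz":[60,-145,-15],"rotation":[0,0,0],"gripper":0.8},{"xyz":[60,-145,-21],"rotation":[0,0,0],"gripper":0.8},{"xyz":[60,-145,-24],"rotation":[0,0,0],"gripper":0.8},{"xyz":[60,-145,-24],"rotation":[0,0,0],"gripper":0.8}]' 80
python3 -m jog '[{"xyz":[0,0,0],"rotation":[0,0,0],"gripper":0.5},{"xyz":[0,0,0],"rotation":[0,0,0],"gripper":0.3},{"xyz":[0,0,0],"rotation":[0,0,0],"gripper":0.3},{"xyz":[0,0,15],"rotation":[0,0,0],"gripper":0.3},{"xyz":[0,0,65],"rotation":[0,0,0],"gripper":0.3},{"xyz":[0,0,125],"rotation":[0,0,0],"gripper":1},{"xyz":[0,0,185],"rotation":[0,0,0],"gripper":1},{"xyz":[0,0,235],"rotation":[0,0,0],"gripper":1},{"xyz":[50,-2,235],"rotation":[0,0,0],"gripper":1},{"xyz":[97,-4,235],"rotation":[0,0,0],"gripper":1}]' 80;python3 - <<'E'
from h import *
s=snapshot("side"); save(s,"side22",(290,110,410,260),5)
print(np.round(manip.read_state()["ee_pos"],4))
E
```

```text
t: 41.7
ee_pos: [0.5085, 0.0131, 0.1974]
tcp_rot: [180.0, -0.1, 177.5]
contact_force: [-0.1, 0.8, -1.3]
finger_gap: 0.0343
t: 42.95
ee_pos: [0.6074, 0.0089, 0.4358]
tcp_rot: [179.9, 0.2, 177.5]
contact_force: [0.6, -0.2, -0.6]
finger_gap: 0.0002
[0.6121 0.0091 0.4338]
```

View pics/side22.png

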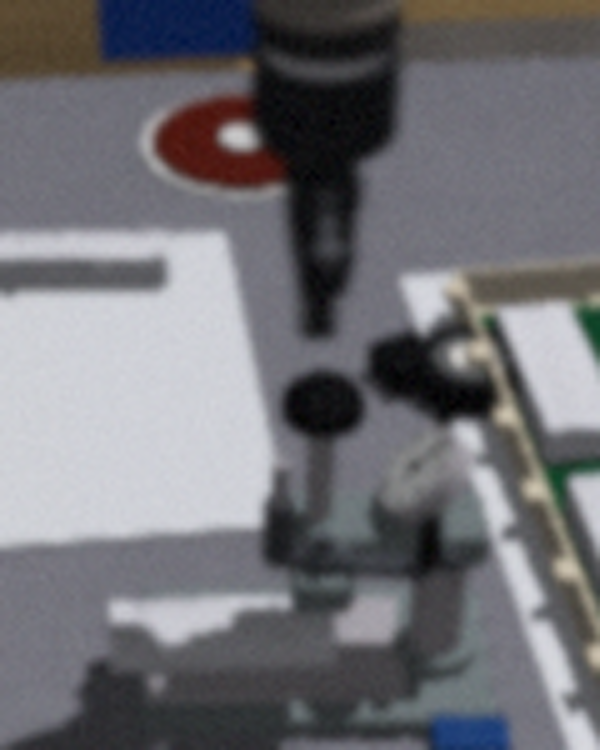

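```bash
python3 -m jog '[{"xyz":[0,0,0],"rotation":[0,0,0],"gripper":1},{"xyz":[0,0,-22],"rotation":[0,0,0],"gripper":1},{"xyz":[0,0,-32],"rotation":[0,0,0],"gripper":1},{"xyz":[0,0,-39],"rotation":[0,0,0],"gripper":1},{"xyz":[0,0,-46],"rotation":[0,0,0],"gripper":1},{"xyz":[0,0,-52],"rotation":[0,0,0],"gripper":1},{"xyz":[0,0,-57],"rotation":[0,0,0],"gripper":1},{"xyz":[0,0,-61],"rotation":[0,0,0],"gripper":1},{"xyz":[0,0,-64],"rotation":[0,0,0],"gripper":1},{"xyz":[0,0,-64],"rotation":[0,0,0],"gripper":1}]'
```

```text
t: 44.25
ee_pos: [0.6056, 0.0088, 0.3701]
tcp_rot: [180.0, -0.1, 177.5]
contact_force: [-5.2, 0.2, 6.7]
finger_gap: 0.0003
```

Below 371.4 with only spring force: looks like a low bar. Pressing on to its seat.

```bash
python3 -m jog '[{"xyz":[0,0,-1],"rotation":[0,0,0],"gripper":1},{"xyz":[0,0,-2],"rotation":[0,0,0],"gripper":1},{"xyz":[0,0,-3],"rotation":[0,0,0],"gripper":1},{"xyz":[0,0,-4],"rotation":[0,0,0],"gripper":1},{"xyz":[0,0,-5],"rotation":[0,0,0],"gripper":1},{"xyz":[0,0,-6],"rotation":[0,0,0],"gripper":1},{"xyz":[0,0,-6],"rotation":[0,0,0],"gripper":1},{"xyz":[0,0,-6],"rotation":[0,0,0],"gripper":1},{"xyz":[0,0,-6],"rotation":[0,0,0],"gripper":1},{"xyz":[0,0,-6],"rotation":[0,0,0],"gripper":1}]'
```

```text
t: 45.5
ee_pos: [0.6055, 0.0086, 0.3674]
tcp_rot: [179.9, -0.1, 177.5]
contact_force: [-11.0, 0.6, 21.8]
finger_gap: -0.0004
```

```bash
python3 -m jog '[{"xyz":[0,0,20],"rotation":[0,0,0],"gripper":1},{"xyz":[0,0,68],"rotation":[0,0,0],"gripper":1},{"xyz":[-50,2,68],"rotation":[0,0,0],"gripper":1},{"xyz":[-97,4,68],"rotation":[0,0,0],"gripper":0.3},{"xyz":[-97,4,10],"rotation":[0,0,0],"gripper":0.3},{"xyz":[-97,4,-50],"rotation":[0,0,0],"gripper":0.3},{"xyz":[-97,4,-110],"rotation":[0,0,0],"gripper":0.3},{"xyz":[-97,4,-155],"rotation":[0,0,0],"gripper":0.3},{"xyz":[-97,4,-167],"rotation":[0,0,0],"gripper":0.3},{"xyz":[-97,4,-167],"rotation":[0,0,0],"gripper":0.3}]'
python3 -m jog '[{"xyz":[0,0,0],"rotation":[0,0,0],"gripper":0.8},{"xyz":[0,0,0],"rotation":[0,0,0],"gripper":0.8},{"xyz":[0,0,0],"rotation":[0,0,0],"gripper":0.8},{"xyz":[0,0,3],"rotation":[0,0,0],"gripper":0.8},{"xyz":[0,0,8],"rotation":[0,0,0],"gripper":0.8},{"xyz":[-20,0,8],"rotation":[0,0,0],"gripper":0.8},{"xyz":[-50,0,9],"rotation":[0,0,0],"gripper":0.8},{"xyz":[-65,-10,30],"rotation":[0,0,0],"gripper":0.8},{"xyz":[-65,-50,60],"rotation":[0,0,0],"gripper":0.8},{"xyz":[-65,-100,70],"rotation":[0,0,0],"gripper":0.8}]' 80
```

```text
t: 46.75
ee_pos: [0.5099, 0.0129, 0.1963]
tcp_rot: [180.0, 0.0, 177.5]
contact_force: [0.1, 0.7, 0.4]
finger_gap: 0.0602
t: 48.0
ee_pos: [0.4451, -0.0873, 0.2678]
tcp_rot: [179.9, 0.2, 177.7]
contact_force: [1.0, -0.3, -3.2]
finger_gap: 0.0345
```

```bash
python3 -m jog '[{"xyz":[5,-55,0],"rotation":[0,0,-1],"gripper":0.8},{"xyz":[10,-110,0],"rotation":[0,0,-2],"gripper":0.8},{"xyz":[17,-170,0],"rotation":[0,0,-3],"gripper":0.8},{"xyz":[24,-225,0],"rotation":[0,0,-4],"gripper":0.8},{"xyz":[29,-256,-10],"rotation":[0,0,-4],"gripper":0.8},{"xyz":[29,-256,-35],"rotation":[0,0,-4],"gripper":0.8},{"xyz":[29,-256,-45],"rotation":[0,0,-4],"gripper":0.8},{"xyz":[29,-256,-50],"rotation":[0,0,-4],"gripper":0.8},{"xyz":[29,-256,-50],"rotation":[0,0,-4],"gripper":0.8},{"xyz":[29,-256,-50],"rotation":[0,0,-4],"gripper":0.8}]' 80;python3 - <<'E'
from h import *
t=snapshot("top"); save(t,"top23",(350,140,480,250),6)
t=snapshot("side"); save(t,"side23",(250,250,400,400),4)
E
```

```text
t: 49.25
ee_pos: [0.474, -0.343, 0.2166]
tcp_rot: [-180.0, 0.1, 173.6]
contact_force: [-0.1, -0.6, -2.8]
finger_gap: 0.0343
```

View pics/side23.png

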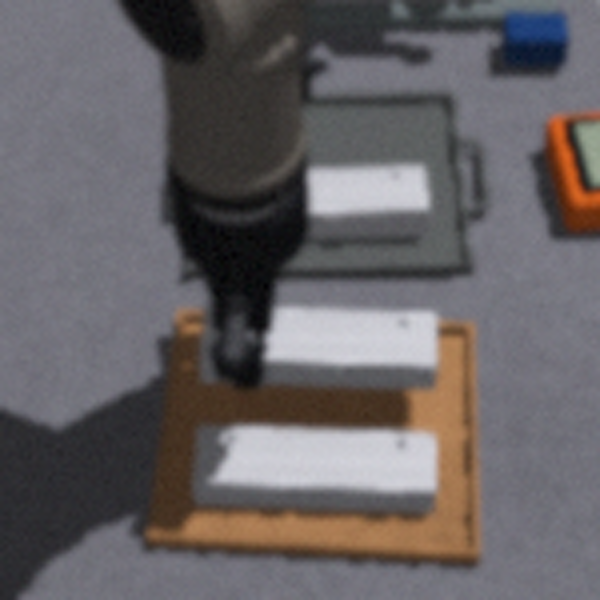

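View pics/top23.png

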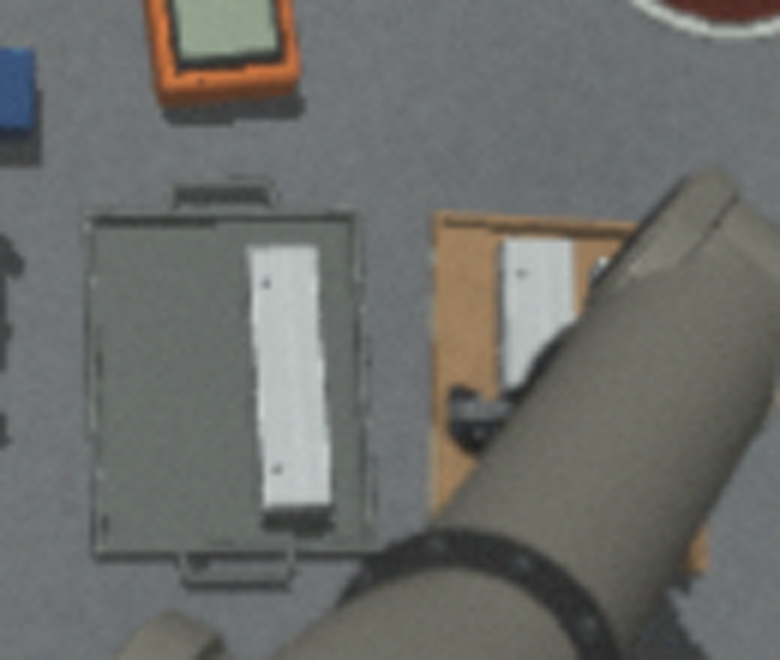

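```bash
python3 - <<'E'
from h import *
t=snapshot("top")
A=lambda u,v,z: np.round(onz(t,350+u/6,140+v/6,z)*1000,0)[:2]
print(A(575,240,.067),A(502,240,.067),A(593,262,.030),A(438,215,.012))
E
```

```text
[ 581. -374.] [ 583. -335.] [ 577. -393.] [ 613. -315.]
```

```bash
python3 -m jog '[{"xyz":[0,1.5,-10],"rotation":[0,0,0],"gripper":0.8},{"xyz":[0,1.5,-20],"rotation":[0,0,0],"gripper":0.8},{"xyz":[0,1.5,-28],"rotation":[0,0,0],"gripper":0.8},{"xyz":[0,1.5,-32],"rotation":[0,0,0],"gripper":0.8},{"xyz":[0,1.5,-34.5],"rotation":[0,0,0],"gripper":0.8},{"xyz":[0,1.5,-34.5],"rotation":[0,0,0],"gripper":0.8},{"xyz":[0,1.5,-34.5],"rotation":[0,0,0],"gripper":0.53},{"xyz":[0,1.5,-34.5],"rotation":[0,0,0],"gripper":0.53},{"xyz":[0,1.5,-34.5],"rotation":[0,0,0],"gripper":0.53},{"xyz":[0,1.5,-20],"rotation":[0,0,0],"gripper":0.53}]' 80
python3 -m jog '[{"xyz":[0,0,40],"rotation":[0,0,0],"gripper":0.53},{"xyz":[0,10,80],"rotation":[0,0,0],"gripper":0.5},{"xyz":[-5,60,85],"rotation":[0,0,2],"gripper":0.3},{"xyz":[-15,120,85],"rotation":[0,0,4],"gripper":0.3},{"xyz":[-25,180,85],"rotation":[0,0,4],"gripper":0.3},{"xyz":[-30,240,85],"rotation":[0,0,4],"gripper":0.3},{"xyz":[-30,300,85],"rotation":[0,0,4],"gripper":0.3},{"xyz":[-30,360,85],"rotation":[0,0,4],"gripper":0.3},{"xyz":[-30,420,85],"rotation":[0,0,4],"gripper":0.3},{"xyz":[-30,480,85],"rotation":[0,0,4],"gripper":0.3}]' 80;python3 - <<'E'
from h import *
t=snapshot("top"); save(t,"top24",(170,130,480,250),2.5)
s=snapshot("side"); save(s,"side24",(270,140,350,200),9)
save(s,"side24b",(280,250,400,400),4)
E
```

```text
t: 50.65
ee_pos: [0.4732, -0.3412, 0.1953]
tcp_rot: [179.9, -0.1, 173.5]
contact_force: [-0.7, -0.8, -0.4]
finger_gap: 0.0401
t: 51.9
ee_pos: [0.4436, 0.1402, 0.282]
tcp_rot: [179.9, 0.1, 177.5]
contact_force: [0.9, -0.0, -0.0]
finger_gap: 0.06
```

View pics/side24.png

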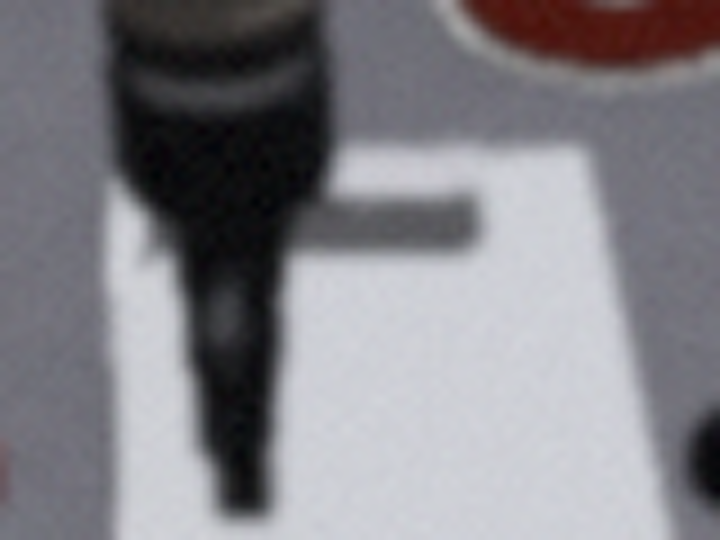

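View pics/top24.png

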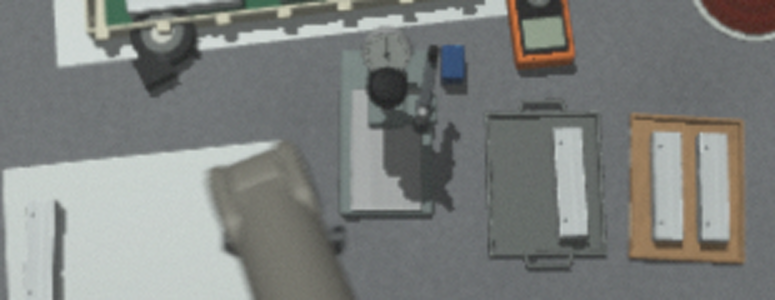

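View pics/side24b.png

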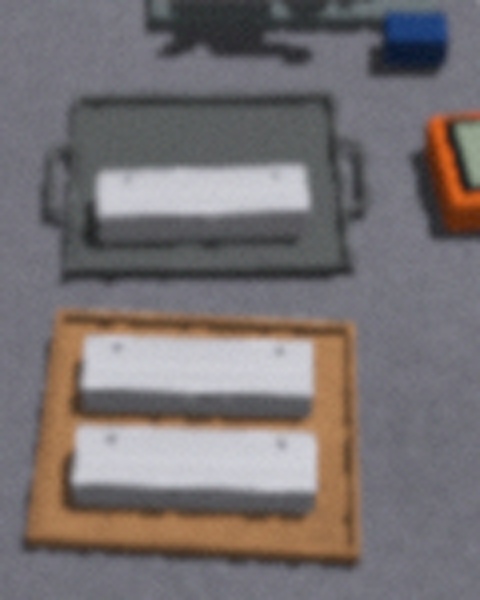

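```bash
python3 -m jog '[{"xyz":[-3,55,0],"rotation":[0,0,0],"gripper":0.3},{"xyz":[-6,115,0],"rotation":[0,0,0],"gripper":0.3},{"xyz":[-9,175,0],"rotation":[0,0,0],"gripper":0.3},{"xyz":[-12,235,0],"rotation":[0,0,0],"gripper":0.3},{"xyz":[-16,290,-10],"rotation":[0,0,0],"gripper":0.3},{"xyz":[-16.5,320,-35],"rotation":[0,0,0],"gripper":0.3},{"xyz":[-16.5,320,-60],"rotation":[0,0,0],"gripper":0.3},{"xyz":[-16.5,320,-80],"rotation":[0,0,0],"gripper":0.3},{"xyz":[-16.5,320,-97],"rotation":[0,0,0],"gripper":0.3},{"xyz":[-16.5,320,-101],"rotation":[0,0,0],"gripper":0.3}]' 80;python3 - <<'E'
from h import *
s=snapshot("side"); save(s,"side25",(270,140,350,200),9)
E
```

```text
t: 53.25
ee_pos: [0.4272, 0.4575, 0.1788]
tcp_rot: [-179.9, -0.0, 177.5]
contact_force: [-0.3, 0.1, 0.5]
finger_gap: 0.0601
```

View pics/side25.png

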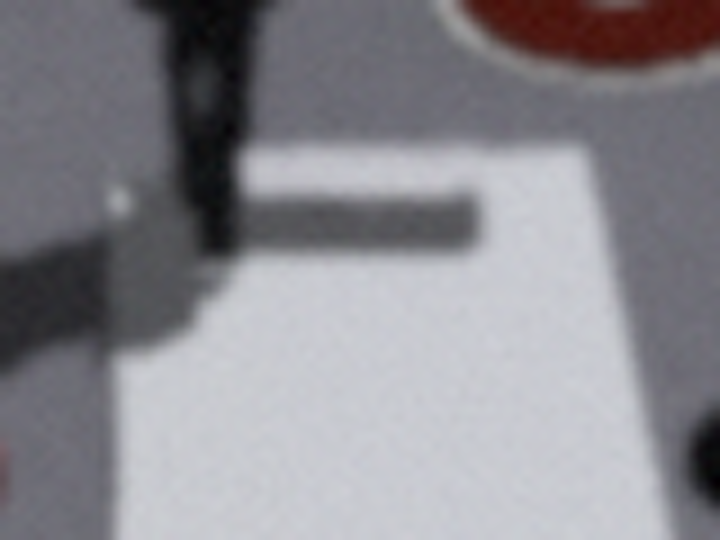

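```bash
python3 -m jog '[{"xyz":[0,0,0],"rotation":[0,0,0],"gripper":0.8},{"xyz":[0,0,0],"rotation":[0,0,0],"gripper":0.8},{"xyz":[0,0,0],"rotation":[0,0,0],"gripper":0.8},{"xyz":[0,0,0],"rotation":[0,0,0],"gripper":0.8},{"xyz":[0,0,5],"rotation":[0,0,0],"gripper":0.8},{"xyz":[0,0,25],"rotation":[0,0,0],"gripper":0.8},{"xyz":[5,-50,41],"rotation":[0,0,0],"gripper":0.8},{"xyz":[10,-110,41],"rotation":[0,0,0],"gripper":0.8},{"xyz":[15,-170,41],"rotation":[0,0,0],"gripper":0.8},{"xyz":[19,-230,41],"rotation":[0,0,0],"gripper":0.8}]' 80
python3 -m jog '[{"xyz":[4,-50,-5],"rotation":[0,0,0],"gripper":0.8},{"xyz":[4,-105,-15],"rotation":[0,0,0],"gripper":0.8},{"xyz":[4,-165,-15],"rotation":[0,0,0],"gripper":0.8},{"xyz":[4,-205,-15],"rotation":[0,0,0],"gripper":0.8},{"xyz":[4,-215,-15],"rotation":[0,0,0],"gripper":0.8},{"xyz":[24,-215,-15],"rotation":[0,0,0],"gripper":0.8},{"xyz":[49,-215,-15],"rotation":[0,0,0],"gripper":0.8},{"xyz":[64,-215,-15],"rotation":[0,0,0],"gripper":0.8},{"xyz":[64,-215,-21],"rotation":[0,0,0],"gripper":0.8},{"xyz":[64,-215,-24],"rotation":[0,0,0],"gripper":0.8}]' 80
```

```text
t: 54.55
ee_pos: [0.4461, 0.2264, 0.2218]
tcp_rot: [180.0, 0.1, 177.5]
contact_force: [1.1, -0.3, -2.1]
finger_gap: 0.0345
t: 55.8
ee_pos: [0.5092, 0.0138, 0.197]
tcp_rot: [180.0, -0.1, 177.5]
contact_force: [-8.1, 1.0, 23.1]
finger_gap: 0.0347
```

```bash
python3 -m jog '[{"xyz":[0,0,1.5],"rotation":[0,0,0],"gripper":0.8},{"xyz":[0,0,1.5],"rotation":[0,0,0],"gripper":0.3},{"xyz":[0,0,1.5],"rotation":[0,0,0],"gripper":0.3},{"xyz":[0,0,15],"rotation":[0,0,0],"gripper":0.3},{"xyz":[0,0,65],"rotation":[0,0,0],"gripper":0.3},{"xyz":[0,0,125],"rotation":[0,0,0],"gripper":1},{"xyz":[0,0,185],"rotation":[0,0,0],"gripper":1},{"xyz":[0,0,235],"rotation":[0,0,0],"gripper":1},{"xyz":[50,-2,235],"rotation":[0,0,0],"gripper":1},{"xyz":[97,-4,235],"rotation":[0,0,0],"gripper":1}]' 80;python3 - <<'E'
from h import *
s=snapshot("side"); save(s,"side26",(290,110,410,260),5)
print(np.round(manip.read_state()["ee_pos"],4))
E
```

```text
t: 57.05
ee_pos: [0.6079, 0.0094, 0.4346]
tcp_rot: [179.9, 0.2, 177.5]
contact_force: [0.4, -0.0, -0.5]
finger_gap: 0.0001
[0.6126 0.0094 0.4327]
```

View pics/side26.png

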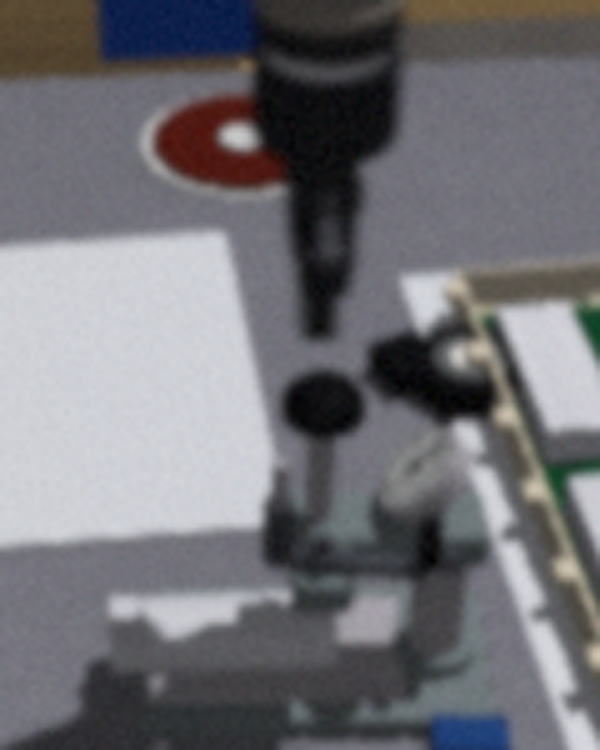

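cmd z ≈ 432.7; press to ≈ 369.7 first.

```bash
python3 -m jog '[{"xyz":[0,0,0],"rotation":[0,0,0],"gripper":1},{"xyz":[0,0,-21],"rotation":[0,0,0],"gripper":1},{"xyz":[0,0,-31],"rotation":[0,0,0],"gripper":1},{"xyz":[0,0,-38],"rotation":[0,0,0],"gripper":1},{"xyz":[0,0,-45],"rotation":[0,0,0],"gripper":1},{"xyz":[0,0,-51],"rotation":[0,0,0],"gripper":1},{"xyz":[0,0,-56],"rotation":[0,0,0],"gripper":1},{"xyz":[0,0,-60],"rotation":[0,0,0],"gripper":1},{"xyz":[0,0,-63],"rotation":[0,0,0],"gripper":1},{"xyz":[0,0,-63],"rotation":[0,0,0],"gripper":1}]'
```

```text
t: 58.35
ee_pos: [0.606, 0.0092, 0.3715]
tcp_rot: [179.9, -0.1, 177.5]
contact_force: [-6.6, 0.2, 12.3]
finger_gap: -0.0001
```

Force climbing at 371.5: full height. Confirm with 2 mm more.

```bash
python3 -m jog '[{"xyz":[0,0,-2],"rotation":[0,0,0],"gripper":1},{"xyz":[0,0,-2.5],"rotation":[0,0,0],"gripper":1},{"xyz":[0,0,-2.5],"rotation":[0,0,0],"gripper":1},{"xyz":[0,0,-2.5],"rotation":[0,0,0],"gripper":1},{"xyz":[0,0,-2.5],"rotation":[0,0,0],"gripper":1},{"xyz":[0,0,-2.5],"rotation":[0,0,0],"gripper":1},{"xyz":[0,0,-2.5],"rotation":[0,0,0],"gripper":1},{"xyz":[0,0,-2.5],"rotation":[0,0,0],"gripper":1},{"xyz":[0,0,-2.5],"rotation":[0,0,0],"gripper":1},{"xyz":[0,0,-2.5],"rotation":[0,0,0],"gripper":1}]'
```

```text
t: 59.6
ee_pos: [0.6059, 0.0092, 0.3714]
tcp_rot: [179.9, -0.0, 177.5]
contact_force: [-12.3, 0.2, 22.5]
finger_gap: 0.0001
```

```bash
python3 -m jog '[{"xyz":[0,0,20],"rotation":[0,0,0],"gripper":1},{"xyz":[0,0,65],"rotation":[0,0,0],"gripper":1},{"xyz":[-50,2,65],"rotation":[0,0,0],"gripper":1},{"xyz":[-97,4,65],"rotation":[0,0,0],"gripper":0.3},{"xyz":[-97,4,10],"rotation":[0,0,0],"gripper":0.3},{"xyz":[-97,4,-50],"rotation":[0,0,0],"gripper":0.3},{"xyz":[-97,4,-110],"rotation":[0,0,0],"gripper":0.3},{"xyz":[-97,4,-155],"rotation":[0,0,0],"gripper":0.3},{"xyz":[-97,4,-170],"rotation":[0,0,0],"gripper":0.3},{"xyz":[-97,4,-170],"rotation":[0,0,0],"gripper":0.3}]'
python3 -m jog '[{"xyz":[0,0,0],"rotation":[0,0,0],"gripper":0.8},{"xyz":[0,0,0],"rotation":[0,0,0],"gripper":0.8},{"xyz":[0,0,0],"rotation":[0,0,0],"gripper":0.8},{"xyz":[0,0,3],"rotation":[0,0,0],"gripper":0.8},{"xyz":[0,0,8],"rotation":[0,0,0],"gripper":0.8},{"xyz":[-20,0,8],"rotation":[0,0,0],"gripper":0.8},{"xyz":[-50,0,9],"rotation":[0,0,0],"gripper":0.8},{"xyz":[-65,-10,30],"rotation":[0,0,0],"gripper":0.8},{"xyz":[-65,-50,60],"rotation":[0,0,0],"gripper":0.8},{"xyz":[-65,-100,70],"rotation":[0,0,0],"gripper":0.8}]' 80; python3 - <<'E'
from h import *
t=snapshot("top"); save(t,"top27",(350,140,430,250),7)
A=lambda u,v,z: np.round(onz(t,350+u/6,140+v/6,z)*1000,0)[:2]
# from top16 crop (6x, origin 350,140)
print("bar",[A(*c,.034) for c in ((250,247),(318,245),(330,507),(264,507))]); print("tray inner", [A(*c,.012) for c in ((93,220),(97,550),(352,220),(370,550))])
E
```

```text
t: 60.85
ee_pos: [0.5102, 0.0134, 0.1965]
tcp_rot: [180.0, -0.0, 177.5]
contact_force: [0.2, -0.0, 0.9]
finger_gap: 0.0597
t: 62.1
ee_pos: [0.4456, -0.0867, 0.2682]
tcp_rot: [180.0, 0.2, 177.7]
contact_force: [0.9, -0.6, -2.5]
finger_gap: 0.0349
bar [array([ 595., -206.]), array([ 594., -243.]), array([ 453., -236.]), array([ 455., -201.])]
tray inner [array([ 621., -126.]), array([ 441., -114.]), array([ 613., -267.]), array([ 432., -259.])]
```

View pics/top27.png

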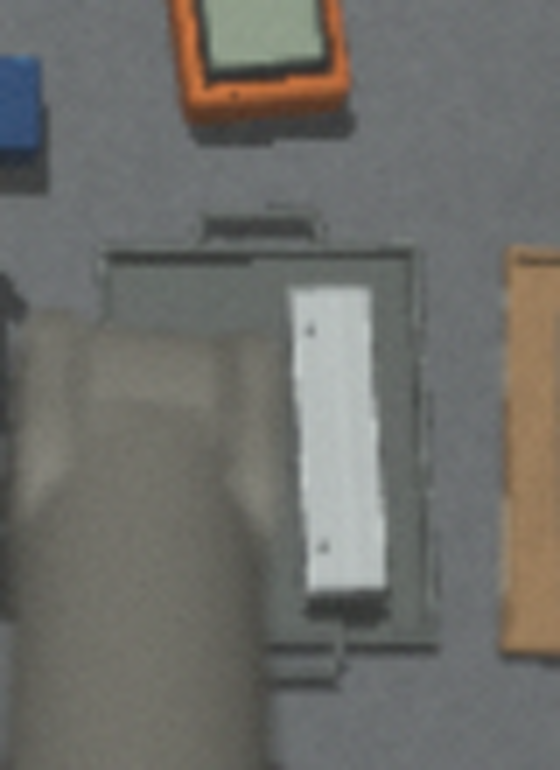

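```bash
python3 -m jog '[{"xyz":[10,-40,0],"rotation":[0,0,0],"gripper":0.8},{"xyz":[30,-70,-15],"rotation":[0,0,0],"gripper":0.8},{"xyz":[40,-74,-35],"rotation":[0,0,0],"gripper":0.8},{"xyz":[40,-74,-55],"rotation":[0,0,0],"gripper":0.8},{"xyz":[40,-74,-70],"rotation":[0,0,0],"gripper":0.8},{"xyz":[40,-74,-80],"rotation":[0,0,0],"gripper":0.8},{"xyz":[40,-74,-85],"rotation":[0,0,0],"gripper":0.8},{"xyz":[40,-74,-85],"rotation":[0,0,0],"gripper":0.8},{"xyz":[40,-74,-85],"rotation":[0,0,0],"gripper":0.53},{"xyz":[40,-74,-85],"rotation":[0,0,0],"gripper":0.53}]' 80; python3 - <<'E'
from h import *
s=snapshot("side"); save(s,"side28",(280,250,400,400),4)
E
```

```text
t: 63.4
ee_pos: [0.4856, -0.1607, 0.1818]
tcp_rot: [-180.0, 0.1, 177.5]
contact_force: [0.2, -0.3, 0.9]
finger_gap: 0.0401
```

View pics/side28.png

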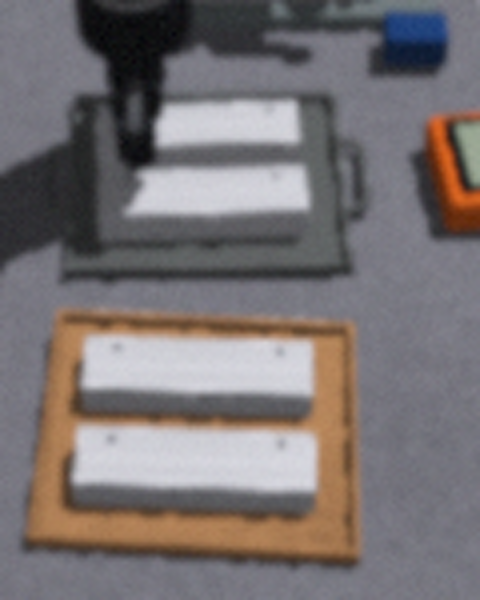

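```bash
python3 -m jog '[{"xyz":[0,0,25],"rotation":[0,0,0],"gripper":0.53},{"xyz":[0,0,80],"rotation":[0,0,0],"gripper":0.3},{"xyz":[0,0,140],"rotation":[0,0,-10],"gripper":0},{"xyz":[0,0,200],"rotation":[0,0,-20],"gripper":0},{"xyz":[0,0,255],"rotation":[0,0,-30],"gripper":0},{"xyz":[40,25,258],"rotation":[0,0,-40],"gripper":0},{"xyz":[80,50,258],"rotation":[0,0,-50],"gripper":0},{"xyz":[120,75,258],"rotation":[0,0,-60],"gripper":0},{"xyz":[155,100,258],"rotation":[0,0,-70],"gripper":0},{"xyz":[180,116,258],"rotation":[0,0,-80],"gripper":0}]' 30
python3 -m jog '[{"xyz":[0,0,0],"rotation":[0,0,-7.5],"gripper":0},{"xyz":[0,0,0],"rotation":[0,0,-7.5],"gripper":0},{"xyz":[0,0,0],"rotation":[0,0,-7.5],"gripper":0},{"xyz":[0,0,-30],"rotation":[0,0,-7.5],"gripper":0},{"xyz":[0,0,-60],"rotation":[0,0,-7.5],"gripper":0},{"xyz":[0,0,-60],"rotation":[0,0,-7.5],"gripper":0},{"xyz":[0,0,-60],"rotation":[0,0,-7.5],"gripper":0},{"xyz":[0,0,-60],"rotation":[0,0,-7.5],"gripper":0},{"xyz":[0,0,-60],"rotation":[0,0,-7.5],"gripper":0},{"xyz":[0,0,-60],"rotation":[0,0,-7.5],"gripper":0}]' 30; python3 - <<'E'
from h import *
s=snapshot("side"); save(s,"side29",(280,120,410,260),5)
t=snapshot("top"); save(t,"top29",(290,110,410,220),6)
E
```

```text
t: 64.7
ee_pos: [0.6666, -0.0424, 0.4387]
tcp_rot: [180.0, -0.0, 97.3]
contact_force: [-0.3, -0.7, 0.8]
finger_gap: 0.0851
t: 65.95
ee_pos: [0.6651, -0.0446, 0.3798]
tcp_rot: [179.9, -0.0, 90.0]
contact_force: [1.4, -0.2, 0.4]
finger_gap: 0.0854
```

View pics/side29.png

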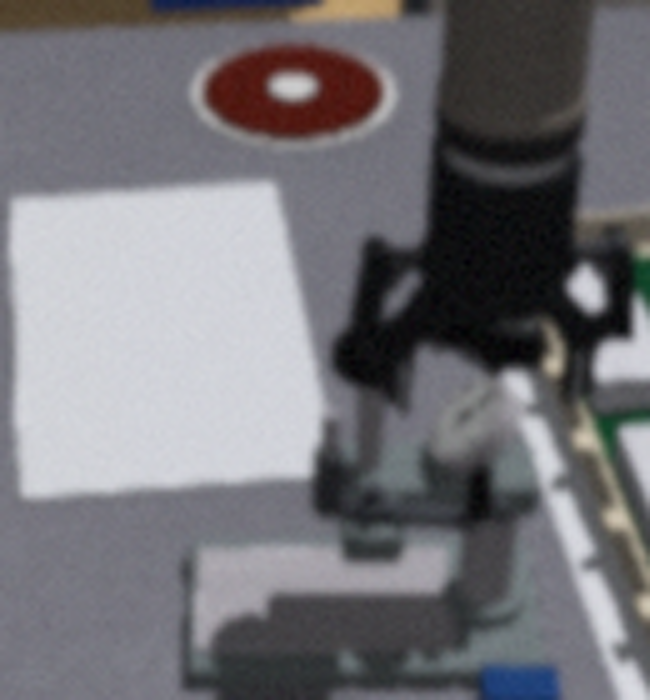

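View pics/top29.png

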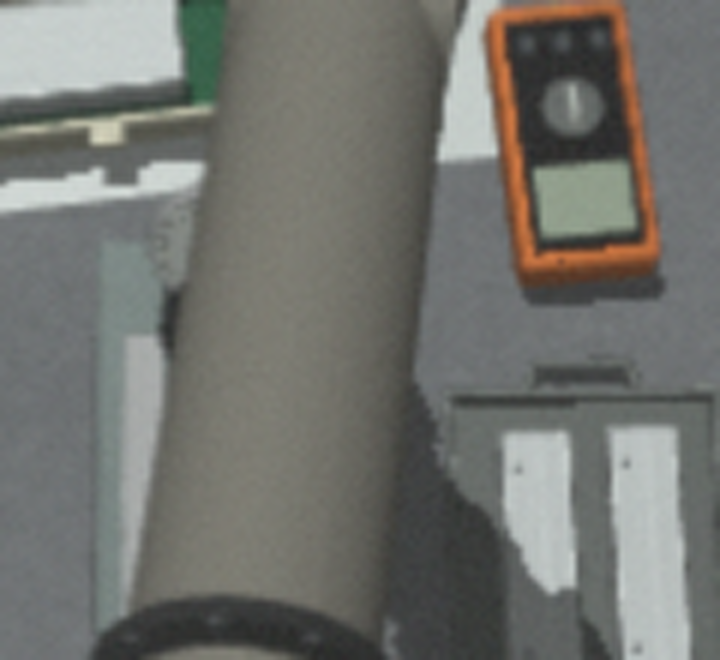

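```bash
python3 -m jog '[{"xyz":[0,0,-20],"rotation":[0,0,0],"gripper":0},{"xyz":[0,0,-40],"rotation":[0,0,0],"gripper":0},{"xyz":[0,0,-49],"rotation":[0,0,0],"gripper":0},{"xyz":[0,0,-49],"rotation":[0,0,0],"gripper":0},{"xyz":[0,0,-49],"rotation":[0,0,0],"gripper":0.5},{"xyz":[0,0,-49],"rotation":[0,0,0],"gripper":1},{"xyz":[0,0,-49],"rotation":[0,0,0],"gripper":1},{"xyz":[0,0,-49],"rotation":[0,0,0],"gripper":1},{"xyz":[0,0,-49],"rotation":[0,0,0],"gripper":1},{"xyz":[0,0,-49],"rotation":[0,0,0],"gripper":1}]' 30
```

```text
t: 67.3
ee_pos: [0.6658, -0.0446, 0.3308]
tcp_rot: [179.8, 0.0, 90.0]
contact_force: [3.8, 0.4, -0.7]
finger_gap: 0.0113
```

```bash
python3 -m jog '[{"xyz":[-1,-6,0],"rotation":[0,0,0],"gripper":1},{"xyz":[-4,-11.5,0],"rotation":[0,0,0],"gripper":1},{"xyz":[-9.5,-22,0],"rotation":[0,0,0],"gripper":1},{"xyz":[-17.5,-31,0],"rotation":[0,0,0],"gripper":1},{"xyz":[-27,-38,0],"rotation":[0,0,0],"gripper":1},{"xyz":[-38,-43.5,0],"rotation":[0,0,0],"gripper":1},{"xyz":[-49,-46.5,0],"rotation":[0,0,0],"gripper":1},{"xyz":[-61,-48,0],"rotation":[0,0,0],"gripper":1},{"xyz":[-65,-48,0],"rotation":[0,0,0],"gripper":1},{"xyz":[-65,-48,0],"rotation":[0,0,0],"gripper":1}]' 30
```

```text
t: 68.55
ee_pos: [0.6021, -0.0975, 0.3309]
tcp_rot: [179.3, 0.6, 89.8]
contact_force: [13.9, -9.7, -9.6]
finger_gap: 0.0112
```

```bash
python3 -m jog '[{"xyz":[0,0,0],"rotation":[0,0,0],"gripper":1},{"xyz":[0,0,0],"rotation":[0,0,0],"gripper":1},{"xyz":[1,-3,0],"rotation":[0,0,0],"gripper":1},{"xyz":[1,-3,0],"rotation":[0,0,0],"gripper":0.3},{"xyz":[1,-3,0],"rotation":[0,0,0],"gripper":0},{"xyz":[1,-3,0],"rotation":[0,0,0],"gripper":0},{"xyz":[1,-3,20],"rotation":[0,0,0],"gripper":0},{"xyz":[1,-3,60],"rotation":[0,0,0],"gripper":0},{"xyz":[1,-3,110],"rotation":[0,0,0],"gripper":0},{"xyz":[-30,-50,140],"rotation":[0,0,0],"gripper":0}]' 30
python3 -m jog '[{"xyz":[-50,-50,20],"rotation":[0,0,0],"gripper":0},{"xyz":[-100,-80,20],"rotation":[0,0,0],"gripper":0},{"xyz":[-120,-130,20],"rotation":[0,0,0],"gripper":0},{"xyz":[-120,-190,20],"rotation":[0,0,0],"gripper":0},{"xyz":[-120,-250,20],"rotation":[0,0,0],"gripper":0},{"xyz":[-120,-310,20],"rotation":[0,0,0],"gripper":0},{"xyz":[-120,-350,20],"rotation":[0,0,0],"gripper":0},{"xyz":[-120,-350,20],"rotation":[0,0,0],"gripper":0},{"xyz":[-120,-350,20],"rotation":[0,0,0],"gripper":0},{"xyz":[-120,-350,20],"rotation":[0,0,0],"gripper":0}]' 30;python3 - <<'E'
from h import *
s=snapshot("side"); save(s,"side30",(305,170,405,275),7)
t=snapshot("top"); save(t,"top30",(295,130,375,220),7)
save(t,"top30f")
E
```

```text
t: 69.8
ee_pos: [0.5728, -0.1373, 0.4717]
tcp_rot: [179.8, -0.1, 90.6]
contact_force: [0.3, -1.1, 0.1]
finger_gap: 0.0853
t: 71.05
ee_pos: [0.4515, -0.4901, 0.4898]
tcp_rot: [179.9, -0.1, 90.2]
contact_force: [0.7, 0.7, 0.5]
finger_gap: 0.0855
```

View pics/side30.png

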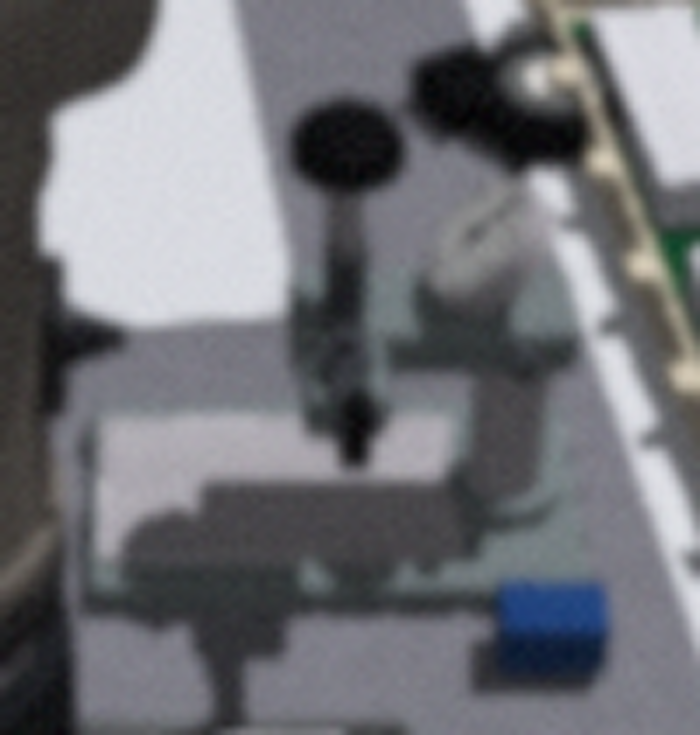

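View pics/top30.png

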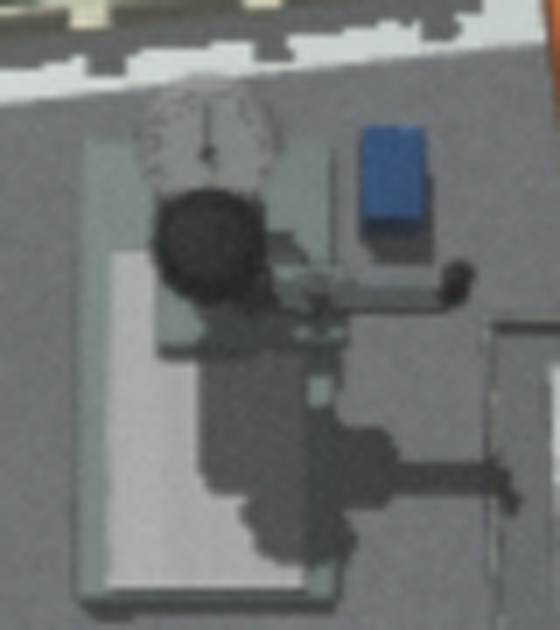

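View pics/top30f.png

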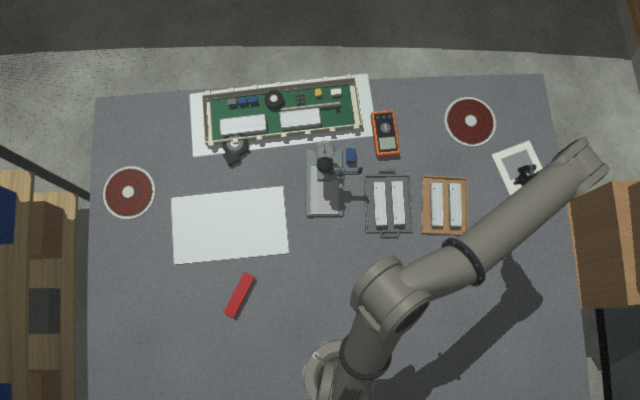

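```bash
python3 - <<'E'
from h import *
a=cv2.imread("pics/top0.png").astype(float); t=snapshot("top"); b=t["color"][:,:,::-1].astype(float)
d=cv2.GaussianBlur(np.abs(a-b).mean(2),(3,3),0)
for n,(x0,y0,x1,y1) in dict(gauge=(300,135,375,220),lever=(330,160,368,180),cap=(342,146,362,170),mm=(368,105,404,160),blower=(218,132,255,168)).items(): print(n,d[y0:y1,x0:x1].max().round(1),d[y0:y1,x0:x1].mean().round(2))
save(t,"top31",(355,155,480,245),6)
E
```

```text
gauge 66.9 3.02
lever 5.4 2.63
cap 3.9 2.54
mm 5.3 2.68
blower 12.6 2.68
```

View pics/top31.png

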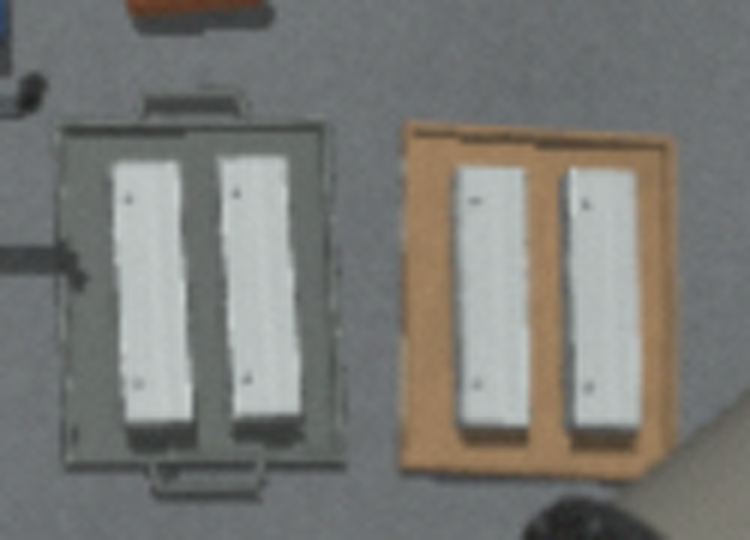

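```bash
python3 - <<'E'
from h import *
a=cv2.imread("pics/top0.png").astype(float); t=snapshot("top"); b=t["color"][:,:,::-1].astype(float)
d=cv2.GaussianBlur(np.abs(a-b).mean(2),(3,3),0)
w=d[125:172,210:262]; print([(210+x,125+y,w[y,x].round()) for y,x in np.argwhere(w>7)])
w=d[135:220,300:375]; print(np.argwhere(w>8)[:,1].min()+300)
s=snapshot("side"); a=cv2.imread("pics/side0.png").astype(float); d=cv2.GaussianBlur(np.abs(a-s["color"][:,:,::-1]).mean(2),(3,3),0)
for n,(x0,y0,x1,y1) in dict(blower=(362,176,395,198),cap=(376,248,398,270),mm=(384,274,452,310),knob=(340,180,365,245)).items(): print(n,d[y0:y1,x0:x1].max().round(1))
E
```

```text
[(np.int64(233), np.int64(150), np.float64(8.0)), (np.int64(230), np.int64(151), np.float64(7.0)), (np.int64(231), np.int64(151), np.float64(9.0)), (np.int64(232), np.int64(151), np.float64(9.0)), (np.int64(233), np.int64(151), np.float64(10.0)), (np.int64(234), np.int64(151), np.float64(10.0)), (np.int64(230), np.int64(152), np.float64(8.0)), (np.int64(231), np.int64(152), np.float64(11.0)), (np.int64(232), np.int64(152), np.float64(11.0)), (np.int64(233), np.int64(152), np.float64(11.0)), (np.int64(234), np.int64(152), np.float64(11.0)), (np.int64(235), np.int64(152), np.float64(8.0)), (np.int64(230), np.int64(153), np.float64(8.0)), (np.int64(231), np.int64(153), np.float64(12.0)), (np.int64(232), np.int64(153), np.float64(11.0)), (np.int64(233), np.int64(153), np.float64(10.0)), (np.int64(234), np.int64(153), np.float64(8.0)), (np.int64(235), np.int64(153), np.float64(7.0)), (np.int64(231), np.int64(154), np.float64(8.0)), (np.int64(232), np.int64(154), np.float64(8.0))]
372
blower 15.8
cap 14.0
mm 16.8
knob 34.1
```

```bash
python3 - <<'E'
from h import *
s=snapshot("side"); b=s["color"][:,:,::-1]; a=cv2.imread("pics/side0.png")
c=lambda im:cv2.resize(im[165:315,330:460],None,fx=3,fy=3,interpolation=cv2.INTER_CUBIC)
d=np.clip(cv2.absdiff(a,b)*4.0,0,255).astype(np.uint8)
cv2.imwrite("pics/cmp.png",np.hstack([c(b),c(d)]))
g=lambda im,r:cv2.cvtColor(im,cv2.COLOR_BGR2GRAY)[r[1]:r[3],r[0]:r[2]].astype(float)
for n,r in dict(blower=(362,174,397,200),cap=(376,248,398,270),mm=(384,274,452,310),knob=(342,180,366,205),pin=(345,222,365,242)).items(): print(n,cv2.phaseCorrelate(g(a,r),g(b,r)))
E
```

```text
blower ((-0.03470040190080681, 0.5017956283120135), 0.9838813210564031)
cap ((0.06964966037421938, -0.02159351225336259), 0.9643553821638895)
mm ((0.0011822047443388328, 0.09030887387554287), 1.0236538712038992)
knob ((0.2319843927121994, 0.4020134512823166), 1.0466073038801569)
pin ((0.1312137001957474, -0.008955138139683072), 0.9993257074213215)
```

View pics/cmp.png

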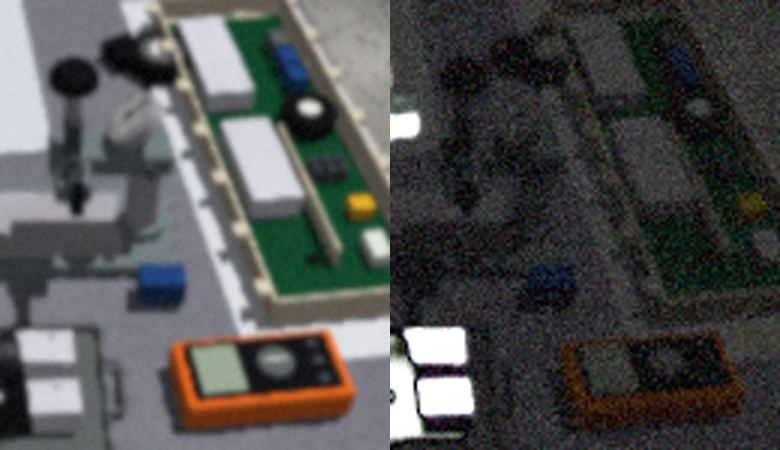

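The difference picture shows only noise around the gauge, lever, blower, multimeter and capacitor. The only changes are the bars now in the tray and the bar that has left the foam, so I'm handing in.

```bash
python3 -c "
from h import *
print(workorder.hand_in(), manip.read_state()['t'])"
```

```text
the job is handed in; nothing more can be done
the job is handed in; nothing more can be done
```

The job is done and handed in at about 71 s. All four bars were gauged and sorted, two full-height bars into the grey tray and two low ones into the carton lid.

- **Gauging:** I swung the lever to its stop (the reaction force rose there) and gauged the bars one at a time. On two bars the foot stopped at about 27.6 mm of travel, so they are 30 mm bars. On the other two it stopped at about 31.6 mm, so they are 26 mm bars. Each stop held against 22–24 N, and the 4 mm gap between the two groups was clear.
- **Knocked bar:** One bar was knocked a few centimetres aside on the foam during the run. I measured its position again before gripping it. The two cameras differed there by about 6 mm, but the grasp went cleanly.
- **Set-down force:** The last bar met the anvil with about 23 N when I laid it down; I eased off before letting go.
- **Last checks:** The pictures show both pairs lying flat inside their containers and the gripper clear of everything. The spindle is up and the lever is back at lock, in the same place as in the start picture.
- **Bystanders:** The capacitor and multimeter match the start pictures within noise. The blower showed a faint brightness change on its housing in the top view. In the side view an image-shift check gave a half-pixel offset, though the difference picture there shows only noise. I read it as unmoved; the gripper was not brought near it.

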